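# Set out the candle display in the wreath workshop

## Robot

A 6-joint arm with a two-finger parallel gripper is mounted at the origin on the work surface. World frame = base frame: x ahead of the robot, y to its left, z up, the work surface at z = 0. Lengths are in m, angles in rad, forces in N, time in s.
With the tool pointing down it reaches from about 0.35 to 0.925 m from the base axis. Payload 6.4 kg.
Tool frame: the origin (TCP) lies between the finger pads; the fingertips stand 19 mm ahead of it and the grasp point (between the pads) is the TCP; z points along the fingers, y is the line along which they close (so a half turn about z gives the same grasp; the last joint's range is limited). The gripper opens to 94 mm and grips with 3 to 60 N. Pads are 16 mm wide; open, the fingers measure 119 mm over their backs; the gripper's body (75 mm by 177 mm) begins 78 mm behind the grasp point.
Start: joints at [-1.404, 0.245, 1.558, -0, 1.339, -0.174], TCP at [0.217, -0.613, 0.224] pointing down, gripper open.
Joint ranges: [-3.13, 3.13], [-1.02, 2.26], [0.13, 2.54], [-0.95, 4.09], [0.21, 2.88], [-2.74, 2.74]. Speed limits (rad/s): [2.57, 2.57, 3.14, 3.14, 3.14, 3.14].

## Interface

Orientations are given as a unit quaternion [x, y, z, w].
In Python, from station import bot gives the robot as it stands. The module is installed in compiled form; this text tells all that it offers.
- The arm moves only by the tool arm_command, never from a script. Its argument "steps" is a list of rows, each an object of numbers: "tx", "ty", "tz": the shift along the world's x, y, z as a fraction of full scale; "wx", "wy", "wz": the turn, a rotation vector about the world's x, y, z as a fraction of full scale; "claw": the opening, from 0 (shut) to 1 (fully open). A call has 1 to 12 rows; each row shifts and turns the commanded pose from where the row before left it; what a row does not reach is not made up. Full scale, the value 1, is 2.5 cm for a shift and 0.15 rad for a turn. A row lasts 1/10 s, in which the tool goes at most 50 mm and 8.59 degrees, less where a joint would pass 70% of its speed; a pose out of reach is approached as far as the arm can. A call with a number of a shift or a turn outside -1 to 1 is refused whole. A call with a gripper value outside its range is refused whole. The fingers move at their own pace and stop on an object; "force" is the grip in N (left out, the last holds). Time passes only in rows, so rows that do not move let the fingers close. It gives the time, the measured TCP pose, the force, the opening and the grip force at its end, in the units of the state.
- bot.get_state(): the state, without advancing time (a new reading comes with each control period).
- bot.grab_frame(name): name is "scene" or "top" or "wrist"; returns a dict with "img" (420x560x3 uint8, red, green, blue), "camera_matrix" (3x3 intrinsics, pixels), "D" ([k1, k2, p1, p2, k3] as OpenCV has them; the pictures are not rectified), "rvec" (rotation vector, rad) and "tvec" (3), from world to camera coordinates, as OpenCV has them. Camera axes: x right, y down, z forward; pixel columns grow to the right and rows downward; lengths in m; the calibration is good to about 2 mm. A picture is of the moment at which its call begins. There is no depth.
- bot.job_done(): hands the job in; it is judged then, once.
Trained networks look in a picture, given as the dict that the camera call returned (one of the last four; its "shot" number tells which), for a name from the list of things; names that differ only in an ending like _2 or _b are one class to them, and where a whole thing is asked for, a point or a joint stands for the part that bears it (a point fixed in the world has none). Each returns a list of dicts, best first, with "score" (0 to 1); they miss things now and then, are a little off and sometimes report something else, mostly with a low value. They report only what shows in the picture. A call takes as long as a camera call.
- bot.silhouettes(picture, name): "region" (420x560 bool, what is visible of it).
- bot.pinpoint(picture, name): "point" ([x, y, z] in m, in world coordinates, good to about 4 mm: a listed point, or the origin of a listed thing).
The state is a dict: "t": time; "joints": joint angles; "joint_vel": joint speeds; "effort": joint torques, N m; "ee_pos": TCP position; "ee_rot": TCP orientation; "wrist_force": force on the tool from outside, world axes, zero at the start; "moment": the same for the moment, N m; "grip_width": finger opening in m; "finger_force": force on a finger pad.
Only numpy, scipy, OpenCV 4.12 (cv2) and the standard library are available. Lean on these libraries where they do the work, as an engineer would, in place of code of your own. Each camera call takes 0.05 s, during which the arm holds its last target. There are 200 camera calls.

## Task

First lift the lantern off the wooden display stand and set it down upright on the square slate tile beside it. Then stand all the loose LED candles that are there upright on the stand, the short ones in front of the light strip (the robot's side) and the tall ones behind it, and when all are up press the stand's button down to switch the strip on. Leave the plate of biscuits, the ribbon reel and the hook box where they are.

Things in the scene. Friction and masses are not known exactly. Their poses are not given: they have to be found in the camera images.
- stand: Fixed low wooden board, 190 mm (its x) by 290 mm (its y), top surface 30 mm above the table. Origin at table level under its centre; its -x side is the front, facing the robot. A flush white light strip along its y axis at x = 0 divides front from back; the push button is at x = 0, y = -115 mm, near its right end.
- lantern: Dark metal and glass lantern, square 92 mm foot, 196 mm high, about 0.55 kg, too wide to grip by its body. Origin: centre of its underside, z up. Rigid carrying handle: a wooden bar along its y, 14 mm wide (x), 12 mm high, centre 190 mm above the origin, on wire uprights at y = +-40 mm; the roof ends 46 mm below the bar's centre. It starts on the stand.
- tile: Fixed square dark slate tile, 140 by 140 mm, 8 mm thick, lying on the table to one side of the stand. Origin at table level under its centre.
- tall1: Tall ivory LED pillar candle, a plain cylinder 50 mm across and 90 mm high with a small 16 mm plastic flame on top; origin on its axis 50 mm above its underside, z up. About 0.22 kg, weighted at the foot.
- tall2: Tall ivory LED pillar candle, a plain cylinder 50 mm across and 90 mm high with a small 16 mm plastic flame on top; origin on its axis 50 mm above its underside, z up. About 0.22 kg, weighted at the foot.
- tall3: Tall ivory LED pillar candle, a plain cylinder 50 mm across and 90 mm high with a small 16 mm plastic flame on top; origin on its axis 50 mm above its underside, z up. About 0.22 kg, weighted at the foot.
- short1: Short ivory LED pillar candle, a plain cylinder 50 mm across and 60 mm high with a small 16 mm plastic flame on top; origin on its axis 50 mm above its underside, z up. About 0.16 kg, weighted at the foot.
- short2: Short ivory LED pillar candle, a plain cylinder 50 mm across and 60 mm high with a small 16 mm plastic flame on top; origin on its axis 50 mm above its underside, z up. About 0.16 kg, weighted at the foot.
- short3: Short ivory LED pillar candle, a plain cylinder 50 mm across and 60 mm high with a small 16 mm plastic flame on top; origin on its axis 50 mm above its underside, z up. About 0.16 kg, weighted at the foot.
- switch (a joint): Travel of the stand's round black push button, 24 mm across in a grey collar 40 mm across: 0 when up, 0.006 m when fully down; spring, about 5 N.
- switch_top (a point): Centre of the button's top face, about 18 mm above the stand's top surface when up.
- plate: Bystander: round dark plate with biscuits, 136 mm across, 20 mm high, lying on the table on the other side of the stand from the tile; origin at the centre of its underside.
- reel: Bystander: reel of ribbon lying flat, 68 mm across, 26 mm high; origin at the centre of its underside.
- hookbox: Bystander: small carton of wreath hooks, 45 by 85 by 22 mm; origin at the centre of its underside.

How it is judged:
By the outcome, as a careful person would: the job done as asked, in the order asked, and still so for the second after the job is handed in, with the robot touching nothing.
Of tall1, short1, tall2, short2, tall3, short3 only 4 to 6 are there at a start; the rules pass over those that are not, and their reading is None.
At some moment in a run one of lantern, tall1, tall2, tall3, short1, short2, short3 may be knocked a few centimetres aside while the robot is not near it.
It also fails if it takes over 210 s, if anything falls off the work surface, if the arm or the gripper's body presses on something with over 40 N, if the wrist force passes 120 N, or if a joint passes its speed limit or range.

## Working session

There is one attempt and no reset: what is moved stays moved. The work goes in short steps, Python scripts to look and compute and a tool call to move; the robot and the scene stay as the last step left them, time stands still between calls to the robot, and variables do not carry over. Pictures are saved under pics/ and viewed, at most 14 in all, crops included, and the job is handed in when it is done.

Besides the shell and the picture viewer there is one more tool, called by a JSON object that holds its "fn" and its "kwargs", one argument or row to a line. arm_command: Moves the arm, as the interface text tells. Its arguments: {"type":"object","properties":{"steps":{"type":"array"},"force":{"type":"number"}},"required":["steps"]}

```bash
mkdir -p pics; ls; cat > h.py <<'E'
import numpy as np, cv2
from station import bot
def save(f,n): cv2.imwrite('pics/'+n+'.png',cv2.cvtColor(f['img'],cv2.COLOR_RGB2BGR))
def proj(f,P): return cv2.projectPoints(np.array(P,float).reshape(-1,3),f['rvec'],f['tvec'],f['camera_matrix'],np.array(f['D']))[0].reshape(-1,2)
def ray(f,uv):
    n=cv2.undistortPoints(np.array(uv,float).reshape(1,1,2),f['camera_matrix'],np.array(f['D'])).ravel()
    R=cv2.Rodrigues(np.array(f['rvec']))[0]; return -R.T@np.ravel(f['tvec']), R.T@np.array([n[0],n[1],1])
def onz(f,uv,z):
    c,d=ray(f,uv); return c+d*(z-c[2])/d[2]
def tri(obs):
    A=np.zeros((3,3));b=np.zeros(3)
    for f,uv in obs:
        c,d=ray(f,uv); d=d/np.linalg.norm(d); M=np.eye(3)-np.outer(d,d); A+=M;b+=M@c
    return np.linalg.solve(A,b)
E
cat > a.py <<'E'
from h import *
fs=[]
for c in ('scene','top'):
    f=bot.grab_frame(c); save(f,c+'0'); fs.append(f); print(c, onz(f,(280,210),0).round(3), ray(f,(280,210))[0].round(3))
    for n in ('stand','lantern','tile','tall1','short1','switch_top','plate','reel','hookbox'):
        for r in bot.pinpoint(f,n): print(n,r['score'].__round__(2),np.round(r['point'],3), proj(f,r['point']).round())
s=bot.get_state(); print({k:np.round(v,3) for k,v in s.items()})
E
python3 a.py
```

```text
pics
scene [ 0.468 -0.009  0.   ] [ 1.181 -0.429  0.847]
stand 0.89 [0.598 0.024 0.001] [[319. 236.]]
stand 0.52 [0.439 0.08  0.051] [[302. 177.]]
lantern 0.69 [0.603 0.081 0.025] [[339. 221.]]
tile 0.74 [0.566 0.345 0.004] [[406. 181.]]
tall1 0.82 [ 0.432 -0.054  0.054] [[257. 194.]]
tall1 0.77 [0.438 0.08  0.048] [[302. 178.]]
tall1 0.71 [0.408 0.358 0.05 ] [[375. 138.]]
tall1 0.52 [0.597 0.025 0.002] [[319. 235.]]
short1 0.9 [0.353 0.244 0.052] [[333. 140.]]
short1 0.67 [ 0.404 -0.349  0.053] [[143. 234.]]
short1 0.56 [ 0.352 -0.252  0.053] [[173. 205.]]
switch_top 0.49 [ 0.598 -0.094  0.055] [[278. 241.]]
plate 0.7 [ 0.552 -0.368 -0.   ] [[163. 295.]]
plate 0.37 [0.409 0.357 0.048] [[375. 138.]]
reel 0.72 [ 0.69   0.272 -0.005] [[417. 221.]]
reel 0.66 [ 0.55  -0.367  0.001] [[163. 294.]]
hookbox 0.94 [ 0.691 -0.249  0.002] [[239. 316.]]
top [0.518 0.    0.   ] [ 0.371 -0.01   1.088]
stand 0.93 [0.595 0.021 0.003] [[273. 182.]]
stand 0.65 [ 0.566  0.345 -0.004] [[159. 191.]]
lantern 0.97 [0.602 0.08  0.033] [[251. 177.]]
tall1 0.81 [ 0.428 -0.049  0.047] [[298. 242.]]
tall1 0.69 [
[... 237 characters left out ...]
 [ 0.596 -0.092  0.05 ] [[315. 179.]]
switch_top 0.39 [0.409 0.362 0.048] [[142. 245.]]
plate 0.86 [ 0.552 -0.374  0.004] [[415. 201.]]
hookbox 0.25 [ 0.403 -0.349  0.051] [[413. 254.]]
{'t': np.float64(1.0), 'joints': array([-1.404,  0.245,  1.558, -0.   ,  1.339, -0.174]), 'joint_vel': array([-0.   ,  0.   ,  0.001, -0.001,  0.   ,  0.001]), 'effort': array([ 1.0000e-03, -4.1584e+01, -3.1489e+01,  6.9000e-02,  2.9000e-02,
       -0.0000e+00]), 'ee_pos': array([ 0.217, -0.613,  0.224]), 'ee_rot': array([ 0.986,  0.17 , -0.   ,  0.   ]), 'wrist_force': array([ 0.622, -0.256, -0.869]), 'moment': array([-0.012, -0.022,  0.008]), 'finger_force': np.float64(0.0), 'grip_width': np.float64(0.094)}
```

View pics/scene0.png

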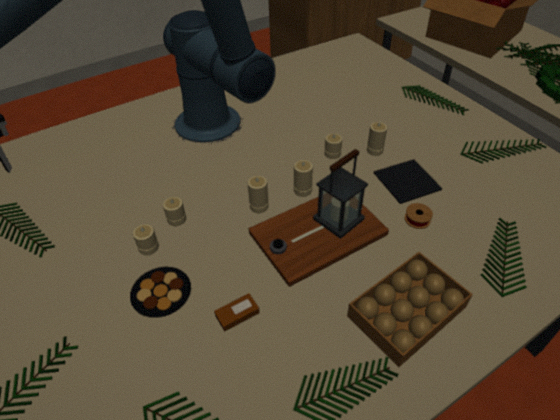

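View pics/top0.png

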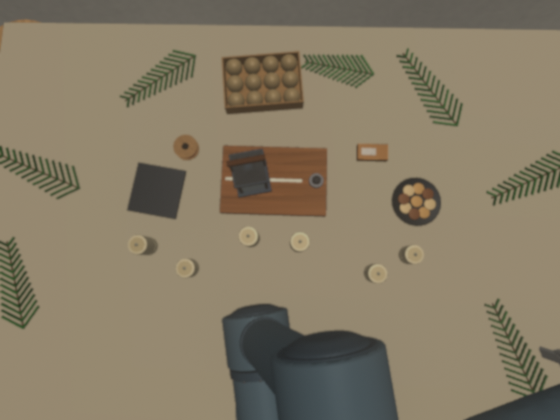

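The scene picture shows six upright candles: tall ones near px (258,194), (303,178) and (376,138), and short ones near (333,146), (174,211) and (146,239). The lantern is on the left half of the stand, at (341,205) in scene and (250,172) in top. The button is at (279,246) and the tile at (407,181). Next I'll measure the lantern's handle, the stand and the tile from both views.

```bash
cat > b.py <<'E'
from h import *
F={c:bot.grab_frame(c) for c in ('scene','top')}
best=lambda f,n: bot.silhouettes(f,n)[0]['region']
for n,z in (('stand',.03),('tile',.008)):
    for c,f in F.items():
        m=best(f,n)
        if n=='stand': m=m|best(f,'lantern')&False
        ys,xs=np.nonzero(m)
        P=np.array([onz(f,p,z)[:2] for p in zip(xs[::3],ys[::3])],np.float32)
        print(n,c,[np.round(q,3) for q in cv2.minAreaRect(P)])
H={}
for c,f in F.items():
    m=best(f,'lantern'); im=f['img'].astype(int)
    br=(im[...,0]-im[...,2]>18)&m&(im[...,0]<130)
    ys,xs=np.nonzero(m); print(c,'lantern box',xs.min(),xs.max(),ys.min(),ys.max(),'brown',br.sum())
    k=3 if c=='scene' else 5
    x0,x1,y0,y1=xs.min()-12,xs.max()+12,ys.min()-12,ys.max()+12
    cr=cv2.resize(cv2.cvtColor(f['img'][y0:y1,x0:x1],cv2.COLOR_RGB2BGR),None,fx=k,fy=k,interpolation=cv2.INTER_CUBIC)
    cr=cv2.convertScaleAbs(cr,alpha=1.8); print(c,x0,y0,k,cr.shape)
    H[c]=cr
h=max(v.shape[0] for v in H.values())
out=np.hstack([cv2.copyMakeBorder(v,0,h-v.shape[0],0,5,cv2.BORDER_CONSTANT) for v in H.values()])
cv2.imwrite('pics/lan.png',out); print(out.shape)
for c,n in (('top','switch_top'),('scene','switch_top')):
    m=best(F[c],n); ys,xs=np.nonzero(m); print(n,c,xs.mean(),ys.mean(),len(xs))
for cls in ('tall1','short1'):
    for c in F: print(cls,c,[np.round(r['point'],3).tolist() for r in bot.pinpoint(F[c],cls)])
E
python3 b.py
```

```text
Traceback (most recent call last):
  File "b.py", line 7, in <module>
    if n=='stand': m=m|best(f,'lantern')&False
                       ~~~~^^^^^^^^^^^^^
  File "b.py", line 3, in <lambda>
    best=lambda f,n: bot.silhouettes(f,n)[0]['region']
                     ~~~~~~~~~~~~~~~~~~~~^^^
IndexError: list index out of range
```

```bash
sed -i "/&False/d" b.py; sed -i "s/^best=.*/best=lambda f,n: next((r[0]['region'] for r in [bot.silhouettes(f,n)] if r), np.zeros((420,560),bool))/" b.py
python3 - <<'E'
s=open('b.py').read()
a=s.index("    m=best(f,'lantern'); im="); b=s.index("    cr=cv2.resize")
s=s[:a]+"    k=4 if c=='scene' else 6\n    x0,x1,y0,y1=(305,385,140,245) if c=='scene' else (220,280,140,205)\n"+s[b:]
s=s.replace("ys,xs=np.nonzero(m); print(n,c","ys,xs=np.nonzero(m); len(xs) and print(n,c")
s=s.replace("        P=np","        if len(xs)==0: continue\n        P=np")
open('b.py','w').write(s)
E
python3 b.py
```

```text
stand scene [array([0.602, 0.017]), array([0.295, 0.199]), np.float64(89.871)]
stand top [array([0.597, 0.021]), array([0.29 , 0.191]), np.float64(89.431)]
tile scene [array([0.565, 0.349]), array([0.148, 0.153]), np.float64(78.53)]
tile top [array([0.567, 0.348]), array([0.14, 0.14]), np.float64(81.823)]
scene 305 140 4 (420, 320, 3)
top 220 140 6 (390, 360, 3)
(420, 690, 3)
switch_top top 315.94666666666666 179.34666666666666 75
switch_top scene 278.1764705882353 243.2 85
tall1 scene [[0.409, 0.358, 0.048], [0.443, 0.082, 0.048], [0.431, -0.053, 0.052], [0.601, 0.078, 0.027]]
tall1 top [[0.408, 0.363, 0.052], [0.428, -0.051, 0.048], [0.442, 0.078, 0.048]]
short1 scene [[0.352, -0.256, 0.053], [0.407, -0.345, 0.051], [0.353, 0.241, 0.05]]
short1 top [[0.356, -0.254, 0.047], [0.401, -0.349, 0.051], [0.353, 0.244, 0.054]]
```

View pics/lan.png

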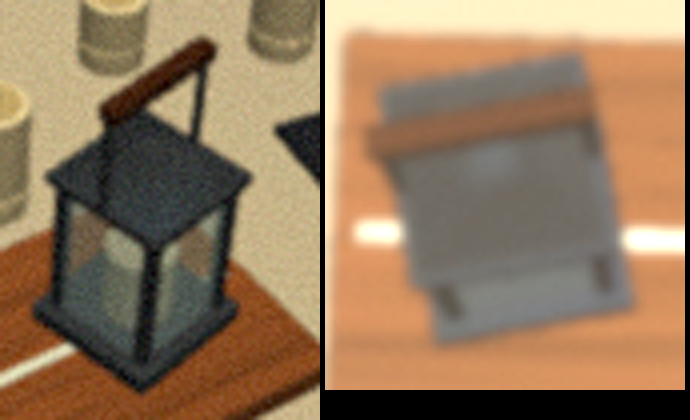

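The crops show the wooden handle bar. Its ends are at scene px (330.8,167) and (358.2,151.8), and top px (264.5,157.5) and (227.8,163.3).

```bash
cat >> h.py <<'E'
def go(tx,ty,tz,yaw=None):
    s=bot.get_state(); q=s['ee_rot']; p=np.array(s['ee_pos'])
    a=2*np.arctan2(q[1],q[0])
    d=(np.array([tx,ty,tz])-p)/.025
    print('pos',p.round(4),'xaxis yaw',round(a,3),'units',d.round(2),'turn units',None if yaw is None else np.round((yaw-a)/.15,2))
E
python3 - <<'E'
from h import *
S=bot.grab_frame('scene');T=bot.grab_frame('top')
A=tri([(S,(358.2,151.8)),(T,(227.8,163.3))]);B=tri([(S,(330.8,167)),(T,(264.5,157.5))])
print(A.round(3),B.round(3),((A+B)/2).round(3),np.linalg.norm(A-B),np.arctan2(*(A-B)[:2]))
b=tri([(S,(278.2,243.2)),(T,(315.9,179.3))]);print('button',b.round(4))
for a in (.597,.601): print(onz(T,(315.9,179.3),.04).round(3))
go(*((A+B)/2),0)
E
```

```text
[0.593 0.121 0.221] [0.607 0.037 0.225] [0.6   0.079 0.223] 0.0852030172418741 -0.1554614791970108
button [ 0.5971 -0.0939  0.0484]
[ 0.598 -0.096  0.04 ]
[ 0.598 -0.096  0.04 ]
pos [ 0.2173 -0.6126  0.2245] xaxis yaw 0.341 units [15.31 27.66 -0.06] turn units -2.27
```

{"fn": "arm_command", "kwargs": {
  "steps": [
    {"tx": 0.55, "ty": 0.95, "tz": 0.5, "wz": 0.33, "claw": 1},
    {"tx": 0.55, "ty": 0.95, "tz": 0.5, "wz": 0.33, "claw": 1},
    {"tx": 0.55, "ty": 0.95, "tz": 0.5, "wz": 0.33, "claw": 1},
    {"tx": 0.55, "ty": 0.95, "tz": 0.5, "wz": 0.33, "claw": 1},
    {"tx": 0.55, "ty": 0.95, "tz": 0.5, "wz": 0.33, "claw": 1},
    {"tx": 0.55, "ty": 0.95, "tz": 0.5, "wz": 0.33, "claw": 1},
    {"tx": 0.55, "ty": 0.95, "tz": 0.5, "wz": 0.33, "claw": 1},
    {"tx": 0.55, "ty": 0.95, "tz": 0.5, "wz": 0.33, "claw": 1},
    {"tx": 0.55, "ty": 0.95, "wz": 0.33, "claw": 1},
    {"tx": 0.55, "ty": 0.95, "wz": 0.33, "claw": 1},
    {"tx": 0.55, "ty": 0.95, "wz": 0.33, "claw": 1},
    {"tx": 0.55, "ty": 0.95, "wz": 0.33, "claw": 1}
  ],
  "force": 30
}}

```text
validation failed for argument at $.st...
```

{"fn": "arm_command", "kwargs": {
  "steps": [
    {"tx": 0.55, "ty": 0.95, "wz": 0.33, "claw": 1},
    {"tx": 0.55, "ty": 0.95, "wz": 0.33, "claw": 1},
    {"tx": 0.55, "ty": 0.95, "wz": 0.33, "claw": 1},
    {"tx": 0.55, "ty": 0.95, "wz": 0.33, "claw": 1},
    {"tx": 0.55, "ty": 0.95, "wz": 0.33, "claw": 1},
    {"tx": 0.55, "ty": 0.95, "wz": 0.33, "claw": 1},
    {"tx": 0.55, "ty": 0.95, "wz": 0.33, "claw": 1},
    {"tx": 0.55, "ty": 0.95, "wz": 0.33, "claw": 1},
    {"tx": 0.55, "ty": 0.95, "wz": 0.33, "claw": 1},
    {"tx": 0.55, "ty": 0.95, "wz": 0.33, "claw": 1},
    {"tx": 0.55, "ty": 0.95, "wz": 0.33, "claw": 1},
    {"tx": 0.55, "ty": 0.95, "wz": 0.33, "claw": 1}
  ]
}}

```text
validation failed for argument at $.st...
```

{"fn": "arm_command", "kwargs": {
  "steps": [
    {"tx": 0.55, "ty": 0.95, "tz": 0.5, "wx": 0, "wy": 0, "wz": 0.33, "claw": 1}
  ],
  "force": 30
}}

```text
t: 2.0
ee_pos: [0.2296, -0.5892, 0.235]
ee_rot: [0.981, 0.193, -0.0, -0.002]
wrist_force: [0.1, -0.1, -0.6]
grip_width: 0.0941
finger_force: 0.0
```

{"fn": "arm_command", "kwargs": {
  "steps": [
    {"tx": 0.55, "ty": 0.98, "tz": 0.5, "wx": 0, "wy": 0, "wz": 0.33, "claw": 1},
    {"tx": 0.55, "ty": 0.98, "tz": 0.5, "wx": 0, "wy": 0, "wz": 0.33, "claw": 1},
    {"tx": 0.55, "ty": 0.98, "tz": 0.5, "wx": 0, "wy": 0, "wz": 0.33, "claw": 1},
    {"tx": 0.55, "ty": 0.98, "tz": 0.5, "wx": 0, "wy": 0, "wz": 0.33, "claw": 1},
    {"tx": 0.55, "ty": 0.98, "tz": 0.5, "wx": 0, "wy": 0, "wz": 0.33, "claw": 1},
    {"tx": 0.55, "ty": 0.98, "tz": 0.5, "wx": 0, "wy": 0, "wz": 0.33, "claw": 1},
    {"tx": 0.55, "ty": 0.98, "tz": 0.5, "wx": 0, "wy": 0, "wz": 0.33, "claw": 1},
    {"tx": 0.55, "ty": 0.98, "tz": 0, "wx": 0, "wy": 0, "wz": 0.33, "claw": 1},
    {"tx": 0.55, "ty": 0.98, "tz": 0, "wx": 0, "wy": 0, "wz": 0.33, "claw": 1},
    {"tx": 0.55, "ty": 0.98, "tz": 0, "wx": 0, "wy": 0, "wz": 0.33, "claw": 1},
    {"tx": 0.55, "ty": 0.98, "tz": 0, "wx": 0, "wy": 0, "wz": 0.33, "claw": 1},
    {"tx": 0.55, "ty": 0.98, "tz": 0, "wx": 0, "wy": 0, "wz": 0.33, "claw": 1}
  ]
}}

```text
t: 3.2
ee_pos: [0.3964, -0.2938, 0.3246]
ee_rot: [0.881, 0.473, 0.0, 0.0]
wrist_force: [0.5, -0.0, -0.6]
grip_width: 0.094
finger_force: 0.0
```

{"fn": "arm_command", "kwargs": {
  "steps": [
    {"tx": 0.55, "ty": 0.98, "tz": 0, "wx": 0, "wy": 0, "wz": 0.35, "claw": 1},
    {"tx": 0.55, "ty": 0.98, "tz": 0, "wx": 0, "wy": 0, "wz": 0.35, "claw": 1},
    {"tx": 0.55, "ty": 0.98, "tz": 0, "wx": 0, "wy": 0, "wz": 0.35, "claw": 1},
    {"tx": 0.55, "ty": 0.98, "tz": 0, "wx": 0, "wy": 0, "wz": 0.35, "claw": 1},
    {"tx": 0.55, "ty": 0.98, "tz": 0, "wx": 0, "wy": 0, "wz": 0.35, "claw": 1},
    {"tx": 0.55, "ty": 0.98, "tz": 0, "wx": 0, "wy": 0, "wz": 0.35, "claw": 1},
    {"tx": 0.55, "ty": 0.98, "tz": 0, "wx": 0, "wy": 0, "wz": 0.35, "claw": 1},
    {"tx": 0.55, "ty": 0.98, "tz": 0, "wx": 0, "wy": 0, "wz": 0.35, "claw": 1},
    {"tx": 0.55, "ty": 0.98, "tz": 0, "wx": 0, "wy": 0, "wz": 0.35, "claw": 1},
    {"tx": 0.55, "ty": 0.98, "tz": 0, "wx": 0, "wy": 0, "wz": 0.35, "claw": 1},
    {"tx": 0.55, "ty": 0.98, "tz": 0, "wx": 0, "wy": 0, "wz": 0.35, "claw": 1},
    {"tx": 0.55, "ty": 0.98, "tz": 0, "wx": 0, "wy": 0, "wz": 0.35, "claw": 1}
  ]
}}

```text
t: 4.4
ee_pos: [0.5615, 0.0002, 0.3246]
ee_rot: [0.691, 0.723, 0.0, 0.0]
wrist_force: [-0.2, -0.3, 0.4]
grip_width: 0.0938
finger_force: 0.0
```

```bash
cat > look.py <<'E'
import sys
from h import *
def look(n,names=('lantern','tall1','short1')):
    f=bot.grab_frame(n)
    for c in names: print(n,c,[(round(r['score'],2),*np.round(r['point'],3)) for r in bot.pinpoint(f,c) if r['score']>.4])
    return f
if __name__=='__main__': f=look('wrist'); save(f,sys.argv[1]); print(proj(f,[.6,.079,.22])); go(.6,.079,.22,1.73)
E
python3 look.py w1
```

```text
wrist lantern [(0.56, np.float64(0.598), np.float64(0.076), np.float64(0.03))]
wrist tall1 [(0.79, np.float64(0.439), np.float64(0.081), np.float64(0.049)), (0.73, np.float64(0.43), np.float64(-0.051), np.float64(0.051)), (0.51, np.float64(0.404), np.float64(-0.353), np.float64(0.049))]
wrist short1 [(0.63, np.float64(0.402), np.float64(-0.351), np.float64(0.05))]
[[337.87380032 115.21476385]]
pos [ 0.5609 -0.0008  0.3243] xaxis yaw 1.615 units [ 1.56  3.19 -4.17] turn units 0.77
```

View pics/w1.png

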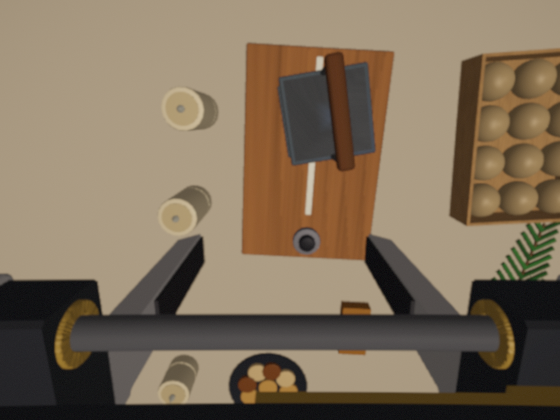

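The wrist view shows the handle bar running from px (335,56) to (345,167), which is within 3 px of my projected centre. I'll check its angle.

```bash
python3 - <<'E'
from h import *
f=bot.grab_frame('wrist')
A,B=onz(f,(335,56),.22),onz(f,(345,167),.22); print(A.round(3),B.round(3),((A+B)/2).round(4),np.arctan2(-(A-B)[0],(A-B)[1]))
go(*((A+B)/2),1.57+np.arctan2(-(A-B)[0],(A-B)[1]))
E
```

```text
[0.594 0.12  0.22 ] [0.609 0.038 0.22 ] [0.6012 0.0789 0.22  ] 0.1828161411787611
pos [ 0.5608 -0.0013  0.3244] xaxis yaw 1.614 units [ 1.62  3.21 -4.18] turn units 0.93
```

{"fn": "arm_command", "kwargs": {
  "steps": [
    {"tx": 0.4, "ty": 0.8, "tz": 0, "wx": 0, "wy": 0, "wz": 0.23, "claw": 1},
    {"tx": 0.4, "ty": 0.8, "tz": 0, "wx": 0, "wy": 0, "wz": 0.23, "claw": 1},
    {"tx": 0.4, "ty": 0.8, "tz": 0, "wx": 0, "wy": 0, "wz": 0.23, "claw": 1},
    {"tx": 0.42, "ty": 0.8, "tz": -0.2, "wx": 0, "wy": 0, "wz": 0.23, "claw": 1},
    {"tx": 0, "ty": 0, "tz": -0.8, "wx": 0, "wy": 0, "wz": 0, "claw": 1},
    {"tx": 0, "ty": 0, "tz": -0.8, "wx": 0, "wy": 0, "wz": 0, "claw": 1},
    {"tx": 0, "ty": 0, "tz": -0.8, "wx": 0, "wy": 0, "wz": 0, "claw": 1},
    {"tx": 0, "ty": 0, "tz": -0.8, "wx": 0, "wy": 0, "wz": 0, "claw": 1},
    {"tx": 0, "ty": 0, "tz": -0.78, "wx": 0, "wy": 0, "wz": 0, "claw": 1},
    {"tx": 0, "ty": 0, "tz": 0, "wx": 0, "wy": 0, "wz": 0, "claw": 0.3},
    {"tx": 0, "ty": 0, "tz": 0, "wx": 0, "wy": 0, "wz": 0, "claw": 0.3},
    {"tx": 0, "ty": 0, "tz": 0, "wx": 0, "wy": 0, "wz": 0, "claw": 0}
  ]
}}

```text
t: 5.85
ee_pos: [0.6023, 0.0785, 0.2217]
ee_rot: [0.64, 0.768, 0.001, 0.001]
wrist_force: [0.3, 0.4, -0.0]
grip_width: 0.0735
finger_force: 0.0
```

{"fn": "arm_command", "kwargs": {
  "steps": [
    {"tx": 0, "ty": 0, "tz": 0, "wx": 0, "wy": 0, "wz": 0, "claw": 0},
    {"tx": 0, "ty": 0, "tz": 0, "wx": 0, "wy": 0, "wz": 0, "claw": 0},
    {"tx": 0, "ty": 0, "tz": 0, "wx": 0, "wy": 0, "wz": 0, "claw": 0},
    {"tx": 0, "ty": 0, "tz": 0, "wx": 0, "wy": 0, "wz": 0, "claw": 0}
  ]
}}

```text
t: 6.25
ee_pos: [0.6016, 0.0792, 0.2202]
ee_rot: [0.64, 0.768, 0.0, 0.0]
wrist_force: [0.1, 0.3, 0.4]
grip_width: 0.0413
finger_force: 0.0
```

{"fn": "arm_command", "kwargs": {
  "steps": [
    {"tx": 0, "ty": 0, "tz": 0, "wx": 0, "wy": 0, "wz": 0, "claw": 0},
    {"tx": 0, "ty": 0, "tz": 0, "wx": 0, "wy": 0, "wz": 0, "claw": 0},
    {"tx": 0, "ty": 0, "tz": 0, "wx": 0, "wy": 0, "wz": 0, "claw": 0},
    {"tx": 0, "ty": 0, "tz": 0, "wx": 0, "wy": 0, "wz": 0, "claw": 0},
    {"tx": 0, "ty": 0, "tz": 0, "wx": 0, "wy": 0, "wz": 0, "claw": 0},
    {"tx": 0, "ty": 0, "tz": 0, "wx": 0, "wy": 0, "wz": 0, "claw": 0},
    {"tx": 0, "ty": 0, "tz": 0.2, "wx": 0, "wy": 0, "wz": 0, "claw": 0},
    {"tx": 0, "ty": 0, "tz": 0.3, "wx": 0, "wy": 0, "wz": 0, "claw": 0},
    {"tx": 0, "ty": 0, "tz": 0.5, "wx": 0, "wy": 0, "wz": 0, "claw": 0},
    {"tx": 0, "ty": 0, "tz": 0.5, "wx": 0, "wy": 0, "wz": 0, "claw": 0},
    {"tx": 0, "ty": 0, "tz": 0.5, "wx": 0, "wy": 0, "wz": 0, "claw": 0}
  ]
}}

```text
t: 7.35
ee_pos: [0.6017, 0.0791, 0.2715]
ee_rot: [0.64, 0.768, 0.0, 0.0]
wrist_force: [0.2, 0.4, -5.3]
grip_width: 0.0134
finger_force: 29.9
```

```bash
python3 - <<'E'
from h import *
go(.566,.348,.2,1.73)
f=bot.grab_frame('top')
ys,xs=np.nonzero(bot.silhouettes(f,'tile')[0]['region'])
P=np.array([onz(f,p,.008)[:2] for p in zip(xs[::3],ys[::3])],np.float32); print(cv2.minAreaRect(P))
f=bot.grab_frame('scene');print([(round(r['score'],2),*np.round(r['point'],3)) for r in bot.pinpoint(f,'lantern')])
E
```

```text
pos [0.6017 0.0791 0.2715] xaxis yaw 1.752 units [-1.43 10.76 -2.86] turn units -0.15
((0.5671107172966003, 0.35449767112731934), (0.12749023735523224, 0.13997243344783783), 79.90546417236328)
[(0.86, np.float64(0.608), np.float64(0.08), np.float64(0.081)), (0.37, np.float64(0.41), np.float64(0.36), np.float64(0.048))]
```

{"fn": "arm_command", "kwargs": {
  "steps": [
    {"tx": -0.1, "ty": 0.5, "tz": 0, "wx": 0, "wy": 0, "wz": 0, "claw": 0},
    {"tx": -0.12, "ty": 0.9, "tz": 0, "wx": 0, "wy": 0, "wz": 0, "claw": 0},
    {"tx": -0.12, "ty": 1, "tz": 0, "wx": 0, "wy": 0, "wz": 0, "claw": 0},
    {"tx": -0.12, "ty": 1, "tz": 0, "wx": 0, "wy": 0, "wz": 0, "claw": 0},
    {"tx": -0.12, "ty": 1, "tz": 0, "wx": 0, "wy": 0, "wz": 0, "claw": 0},
    {"tx": -0.12, "ty": 1, "tz": 0, "wx": 0, "wy": 0, "wz": 0, "claw": 0},
    {"tx": -0.12, "ty": 1, "tz": 0, "wx": 0, "wy": 0, "wz": 0, "claw": 0},
    {"tx": -0.12, "ty": 1, "tz": 0, "wx": 0, "wy": 0, "wz": 0, "claw": 0},
    {"tx": -0.12, "ty": 1, "tz": 0, "wx": 0, "wy": 0, "wz": 0, "claw": 0},
    {"tx": -0.12, "ty": 1, "tz": 0, "wx": 0, "wy": 0, "wz": 0, "claw": 0},
    {"tx": -0.12, "ty": 0.8, "tz": 0, "wx": 0, "wy": 0, "wz": 0, "claw": 0},
    {"tx": -0.12, "ty": 0.5, "tz": 0, "wx": 0, "wy": 0, "wz": 0, "claw": 0}
  ]
}}

```text
t: 8.75
ee_pos: [0.5647, 0.3488, 0.2688]
ee_rot: [0.639, 0.769, -0.001, -0.001]
wrist_force: [-0.5, 1.1, -5.9]
grip_width: 0.0137
finger_force: 30.0
```

{"fn": "arm_command", "kwargs": {
  "steps": [
    {"tx": 0, "ty": 0, "tz": -0.4, "wx": 0, "wy": 0, "wz": 0, "claw": 0},
    {"tx": 0, "ty": 0, "tz": -0.4, "wx": 0, "wy": 0, "wz": 0, "claw": 0},
    {"tx": 0, "ty": 0, "tz": -0.4, "wx": 0, "wy": 0, "wz": 0, "claw": 0},
    {"tx": 0, "ty": 0, "tz": -0.4, "wx": 0, "wy": 0, "wz": 0, "claw": 0},
    {"tx": 0, "ty": 0, "tz": -0.4, "wx": 0, "wy": 0, "wz": 0, "claw": 0},
    {"tx": 0, "ty": 0, "tz": -0.3, "wx": 0, "wy": 0, "wz": 0, "claw": 0},
    {"tx": 0, "ty": 0, "tz": -0.3, "wx": 0, "wy": 0, "wz": 0, "claw": 0},
    {"tx": 0, "ty": 0, "tz": -0.2, "wx": 0, "wy": 0, "wz": 0, "claw": 0},
    {"tx": 0, "ty": 0, "tz": 0, "wx": 0, "wy": 0, "wz": 0, "claw": 0}
  ]
}}

```text
t: 9.65
ee_pos: [0.5656, 0.3464, 0.199]
ee_rot: [0.64, 0.768, -0.001, -0.0]
wrist_force: [0.4, -0.4, -5.3]
grip_width: 0.014
finger_force: 30.0
```

```bash
python3 - <<'E'
from h import *
go(.566,.347,.198); print(bot.get_state()['wrist_force'])
f=bot.grab_frame('scene'); save(f,'s2');print([(round(r['score'],2),*np.round(r['point'],3)) for r in bot.pinpoint(f,'lantern')])
E
```

```text
pos [0.5656 0.3464 0.199 ] xaxis yaw 1.752 units [ 0.01  0.02 -0.04] turn units None
[ 0.36427541 -0.42265149 -5.3092374 ]
[(0.96, np.float64(0.569), np.float64(0.345), np.float64(0.006))]
```

View pics/s2.png

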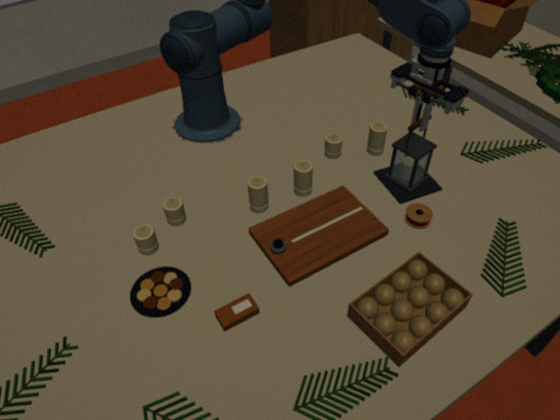

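The picture shows the lantern at about px (410,165), upright and centred over the tile at (408,180). I'll lower it gently until it makes contact.

{"fn": "arm_command", "kwargs": {
  "steps": [
    {"tx": 0, "ty": 0, "tz": -0.06, "wx": 0, "wy": 0, "wz": 0, "claw": 0},
    {"tx": 0, "ty": 0, "tz": -0.06, "wx": 0, "wy": 0, "wz": 0, "claw": 0},
    {"tx": 0, "ty": 0, "tz": 0, "wx": 0, "wy": 0, "wz": 0, "claw": 0}
  ]
}}

```text
t: 10.05
ee_pos: [0.5666, 0.3467, 0.198]
ee_rot: [0.64, 0.768, 0.001, 0.001]
wrist_force: [0.1, -0.6, -1.2]
grip_width: 0.0136
finger_force: 30.0
```

{"fn": "arm_command", "kwargs": {
  "steps": [
    {"tx": 0, "ty": 0, "tz": 0, "wx": 0, "wy": 0, "wz": 0, "claw": 1},
    {"tx": 0, "ty": 0, "tz": 0, "wx": 0, "wy": 0, "wz": 0, "claw": 1},
    {"tx": 0, "ty": 0, "tz": 0, "wx": 0, "wy": 0, "wz": 0, "claw": 1},
    {"tx": 0, "ty": 0, "tz": 0, "wx": 0, "wy": 0, "wz": 0, "claw": 1},
    {"tx": 0, "ty": 0, "tz": 0, "wx": 0, "wy": 0, "wz": 0, "claw": 1},
    {"tx": 0, "ty": 0, "tz": 0.5, "wx": 0, "wy": 0, "wz": 0, "claw": 1},
    {"tx": 0, "ty": 0, "tz": 0.8, "wx": 0, "wy": 0, "wz": 0, "claw": 1},
    {"tx": 0, "ty": 0, "tz": 0.8, "wx": 0, "wy": 0, "wz": 0, "claw": 1},
    {"tx": 0, "ty": 0, "tz": 0.8, "wx": 0, "wy": 0, "wz": 0, "claw": 1},
    {"tx": -0.2, "ty": 0, "tz": 0.2, "wx": 0, "wy": 0, "wz": 0.5, "claw": 1},
    {"tx": -0.6, "ty": 0, "tz": 0, "wx": 0, "wy": 0, "wz": 1, "claw": 1},
    {"tx": -0.6, "ty": 0, "tz": 0, "wx": 0, "wy": 0, "wz": 1, "claw": 1}
  ]
}}

```text
t: 11.25
ee_pos: [0.5311, 0.3467, 0.276]
ee_rot: [0.483, 0.876, 0.001, 0.001]
wrist_force: [-1.2, 0.1, -0.6]
grip_width: 0.0936
finger_force: 0.0
```

{"fn": "arm_command", "kwargs": {
  "steps": [
    {"tx": -0.7, "ty": 0, "tz": 0, "wx": 0, "wy": 0, "wz": 1, "claw": 1},
    {"tx": -0.7, "ty": 0, "tz": 0, "wx": 0, "wy": 0, "wz": 1, "claw": 1},
    {"tx": -0.7, "ty": 0, "tz": 0, "wx": 0, "wy": 0, "wz": 1, "claw": 1},
    {"tx": -0.7, "ty": 0.1, "tz": 0, "wx": 0, "wy": 0, "wz": 1, "claw": 1},
    {"tx": -0.7, "ty": 0.1, "tz": 0, "wx": 0, "wy": 0, "wz": 1, "claw": 1},
    {"tx": -0.7, "ty": 0.1, "tz": 0, "wx": 0, "wy": 0, "wz": 1, "claw": 1},
    {"tx": -0.5, "ty": 0.1, "tz": 0, "wx": 0, "wy": 0, "wz": 0.76, "claw": 1}
  ]
}}

```text
t: 11.95
ee_pos: [0.4127, 0.3569, 0.2757]
ee_rot: [-0.003, 1.0, 0.0, 0.001]
wrist_force: [0.4, 0.4, -0.7]
grip_width: 0.0939
finger_force: 0.0
```

```bash
python3 - <<'E'
from look import *
look('scene');look('top');look('wrist')
go(.408,.36,.055,np.pi)
E
```

```text
scene lantern []
scene tall1 [(0.81, np.float64(0.442), np.float64(0.081), np.float64(0.051)), (0.77, np.float64(0.43), np.float64(-0.051), np.float64(0.052)), (0.72, np.float64(0.407), np.float64(0.358), np.float64(0.047))]
scene short1 [(0.85, np.float64(0.356), np.float64(-0.253), np.float64(0.053)), (0.85, np.float64(0.353), np.float64(0.24), np.float64(0.05)), (0.8, np.float64(0.409), np.float64(-0.348), np.float64(0.05))]
top lantern [(0.83, np.float64(0.565), np.float64(0.345), np.float64(0.009)), (0.74, np.float64(0.695), np.float64(0.268), np.float64(-0.001))]
top tall1 [(0.64, np.float64(0.409), np.float64(0.358), np.float64(0.052)), (0.61, np.float64(0.432), np.float64(-0.05), np.float64(0.05)), (0.61, np.float64(0.44), np.float64(0.08), np.float64(0.047))]
top short1 [(0.85, np.float64(0.356), np.float64(0.244), np.float64(0.053)), (0.64, np.float64(0.357), np.float64(-0.252), np.float64(0.047)), (0.64, np.float64(0.405), np.float64(-0.347), np.float64(0.048))]
wrist lantern [(0.97, np.float64(0.563), np.float64(0.341), np.float64(0.01))]
wrist tall1 [(0.79, np.float64(0.417), np.float64(0.363), np.float64(0.054)), (0.59, np.float64(0.438), np.float64(0.083), np.float64(0.048))]
wrist short1 [(0.74, np.float64(0.352), np.float64(0.242), np.float64(0.049))]
pos [0.4137 0.3565 0.2743] xaxis yaw 3.141 units [-0.23  0.14 -8.77] turn units 0.01
```

{"fn": "arm_command", "kwargs": {
  "steps": [
    {"tx": -0.1, "ty": 0.05, "tz": -0.6, "wx": 0, "wy": 0, "wz": 0, "claw": 1},
    {"tx": -0.1, "ty": 0.05, "tz": -1, "wx": 0, "wy": 0, "wz": 0, "claw": 1},
    {"tx": 0, "ty": 0, "tz": -1, "wx": 0, "wy": 0, "wz": 0, "claw": 1},
    {"tx": 0, "ty": 0, "tz": -1, "wx": 0, "wy": 0, "wz": 0, "claw": 1},
    {"tx": 0, "ty": 0, "tz": -1, "wx": 0, "wy": 0, "wz": 0, "claw": 1},
    {"tx": 0, "ty": 0, "tz": -1, "wx": 0, "wy": 0, "wz": 0, "claw": 1},
    {"tx": 0, "ty": 0, "tz": -1, "wx": 0, "wy": 0, "wz": 0, "claw": 1},
    {"tx": 0, "ty": 0, "tz": -1, "wx": 0, "wy": 0, "wz": 0, "claw": 1},
    {"tx": 0, "ty": 0, "tz": -0.8, "wx": 0, "wy": 0, "wz": 0, "claw": 1},
    {"tx": 0, "ty": 0, "tz": -0.37, "wx": 0, "wy": 0, "wz": 0, "claw": 1},
    {"tx": 0, "ty": 0, "tz": 0, "wx": 0, "wy": 0, "wz": 0, "claw": 0.4},
    {"tx": 0, "ty": 0, "tz": 0, "wx": 0, "wy": 0, "wz": 0, "claw": 0.4}
  ],
  "force": 20
}}

```text
t: 13.75
ee_pos: [0.4088, 0.3594, 0.0556]
ee_rot: [0.0, 1.0, 0.0, 0.0]
wrist_force: [0.6, -0.5, 0.3]
grip_width: 0.0814
finger_force: 0.0
```

{"fn": "arm_command", "kwargs": {
  "steps": [
    {"tx": 0, "ty": 0, "tz": 0, "wx": 0, "wy": 0, "wz": 0, "claw": 0.4},
    {"tx": 0, "ty": 0, "tz": 0, "wx": 0, "wy": 0, "wz": 0, "claw": 0.4},
    {"tx": 0, "ty": 0, "tz": 0, "wx": 0, "wy": 0, "wz": 0, "claw": 0.4},
    {"tx": 0, "ty": 0, "tz": 0, "wx": 0, "wy": 0, "wz": 0, "claw": 0.4},
    {"tx": 0, "ty": 0, "tz": 0, "wx": 0, "wy": 0, "wz": 0, "claw": 0.4},
    {"tx": 0, "ty": 0, "tz": 0, "wx": 0, "wy": 0, "wz": 0, "claw": 0.4}
  ]
}}

```text
t: 14.35
ee_pos: [0.409, 0.3596, 0.0559]
ee_rot: [0.0, 1.0, 0.001, 0.001]
wrist_force: [-0.4, 2.2, 3.3]
grip_width: 0.0496
finger_force: 20.0
```

{"fn": "arm_command", "kwargs": {
  "steps": [
    {"tx": 0, "ty": 0, "tz": 0.3, "wx": 0, "wy": 0, "wz": 0, "claw": 0.4},
    {"tx": 0, "ty": 0, "tz": 0.7, "wx": 0, "wy": 0, "wz": 0, "claw": 0.4},
    {"tx": 0, "ty": -0.3, "tz": 1, "wx": 0, "wy": 0, "wz": 0, "claw": 0.4},
    {"tx": 0, "ty": -0.8, "tz": 1, "wx": 0, "wy": 0, "wz": 0, "claw": 0.4},
    {"tx": 0.2, "ty": -1, "tz": 1, "wx": 0, "wy": 0, "wz": 0, "claw": 0.4},
    {"tx": 0.3, "ty": -1, "tz": 1, "wx": 0, "wy": 0, "wz": 0, "claw": 0.4},
    {"tx": 0.4, "ty": -1, "tz": 0.6, "wx": 0, "wy": 0, "wz": 0, "claw": 0.4},
    {"tx": 0.6, "ty": -1, "tz": 0.2, "wx": 0, "wy": 0, "wz": 0, "claw": 0.4},
    {"tx": 0.8, "ty": -1, "tz": 0, "wx": 0, "wy": 0, "wz": 0, "claw": 0.4},
    {"tx": 0.9, "ty": -0.9, "tz": 0, "wx": 0, "wy": 0, "wz": 0, "claw": 0.4},
    {"tx": 0.9, "ty": -0.8, "tz": 0, "wx": 0, "wy": 0, "wz": 0, "claw": 0.4},
    {"tx": 0.9, "ty": -0.7, "tz": 0, "wx": 0, "wy": 0, "wz": 0, "claw": 0.4}
  ]
}}

```text
t: 15.55
ee_pos: [0.5335, 0.1451, 0.1996]
ee_rot: [0.0, 1.0, -0.0, -0.001]
wrist_force: [-0.1, 0.2, -3.1]
grip_width: 0.0497
finger_force: 20.0
```

{"fn": "arm_command", "kwargs": {
  "steps": [
    {"tx": 0.9, "ty": -0.4, "tz": 0, "wx": 0, "wy": 0, "wz": 0, "claw": 0.4},
    {"tx": 0.9, "ty": -0.2, "tz": 0, "wx": 0, "wy": 0, "wz": 0, "claw": 0.4},
    {"tx": 0.9, "ty": 0, "tz": 0, "wx": 0, "wy": 0, "wz": 0, "claw": 0.4},
    {"tx": 0.8, "ty": 0, "tz": 0, "wx": 0, "wy": 0, "wz": 0, "claw": 0.4},
    {"tx": 0.7, "ty": 0, "tz": -0.3, "wx": 0, "wy": 0, "wz": 0, "claw": 0.4},
    {"tx": 0.4, "ty": 0, "tz": -0.6, "wx": 0, "wy": 0, "wz": 0, "claw": 0.4},
    {"tx": 0, "ty": 0, "tz": -0.6, "wx": 0, "wy": 0, "wz": 0, "claw": 0.4},
    {"tx": 0, "ty": 0, "tz": -0.6, "wx": 0, "wy": 0, "wz": 0, "claw": 0.4}
  ]
}}

```text
t: 16.35
ee_pos: [0.6474, 0.1315, 0.1459]
ee_rot: [0.0, 1.0, -0.0, -0.001]
wrist_force: [-0.3, -0.4, -2.5]
grip_width: 0.0496
finger_force: 20.0
```

```bash
python3 - <<'E'
from look import *
go(.652,.132,.0865,np.pi)
f=look('scene',('tall1','stand')); look('top',('tall1','stand'));print(bot.get_state()['grip_width'])
E
```

```text
pos [0.6474 0.1315 0.1459] xaxis yaw 3.141 units [ 0.18  0.02 -2.37] turn units 0.0
scene tall1 [(0.88, np.float64(0.648), np.float64(0.127), np.float64(0.142)), (0.72, np.float64(0.442), np.float64(0.08), np.float64(0.05))]
scene stand [(0.59, np.float64(0.601), np.float64(0.022), np.float64(-0.001))]
top tall1 [(0.93, np.float64(0.439), np.float64(0.08), np.float64(0.05)), (0.55, np.float64(0.429), np.float64(-0.05), np.float64(0.049))]
top stand [(0.68, np.float64(0.596), np.float64(0.022), np.float64(0.001))]
0.049972457366666126
```

{"fn": "arm_command", "kwargs": {
  "steps": [
    {"tx": 0.18, "ty": 0, "tz": -0.5, "wx": 0, "wy": 0, "wz": 0, "claw": 0.4},
    {"tx": 0, "ty": 0, "tz": -0.6, "wx": 0, "wy": 0, "wz": 0, "claw": 0.4},
    {"tx": 0, "ty": 0, "tz": -0.6, "wx": 0, "wy": 0, "wz": 0, "claw": 0.4},
    {"tx": 0, "ty": 0, "tz": -0.4, "wx": 0, "wy": 0, "wz": 0, "claw": 0.4},
    {"tx": 0, "ty": 0, "tz": -0.25, "wx": 0, "wy": 0, "wz": 0, "claw": 0.4},
    {"tx": 0, "ty": 0, "tz": -0.05, "wx": 0, "wy": 0, "wz": 0, "claw": 0.4}
  ]
}}

```text
t: 17.25
ee_pos: [0.6525, 0.1316, 0.0865]
ee_rot: [0.0, 1.0, -0.0, -0.001]
wrist_force: [0.1, -0.6, -2.3]
grip_width: 0.0493
finger_force: 20.0
```

{"fn": "arm_command", "kwargs": {
  "steps": [
    {"tx": 0, "ty": 0, "tz": 0, "wx": 0, "wy": 0, "wz": 0, "claw": 0.7},
    {"tx": 0, "ty": 0, "tz": 0, "wx": 0, "wy": 0, "wz": 0, "claw": 0.7},
    {"tx": 0, "ty": 0, "tz": 0, "wx": 0, "wy": 0, "wz": 0, "claw": 0.7},
    {"tx": 0, "ty": 0, "tz": 0, "wx": 0, "wy": 0, "wz": 0, "claw": 0.7},
    {"tx": 0, "ty": 0, "tz": 0.5, "wx": 0, "wy": 0, "wz": 0, "claw": 0.7},
    {"tx": 0, "ty": 0, "tz": 1, "wx": 0, "wy": 0, "wz": 0, "claw": 0.7},
    {"tx": 0, "ty": 0, "tz": 1, "wx": 0, "wy": 0, "wz": 0, "claw": 0.7},
    {"tx": 0, "ty": 0, "tz": 1, "wx": 0, "wy": 0, "wz": 0, "claw": 0.7},
    {"tx": 0, "ty": 0, "tz": 1, "wx": 0, "wy": 0, "wz": 0, "claw": 0.7},
    {"tx": -0.5, "ty": 0, "tz": 0, "wx": 0, "wy": 0, "wz": 0, "claw": 1},
    {"tx": -1, "ty": -0.2, "tz": 0, "wx": 0, "wy": 0, "wz": 0, "claw": 1},
    {"tx": -1, "ty": -0.3, "tz": 0, "wx": 0, "wy": 0, "wz": 0, "claw": 1}
  ]
}}

```text
t: 18.45
ee_pos: [0.5902, 0.1192, 0.2016]
ee_rot: [-0.0, 1.0, 0.0, 0.001]
wrist_force: [-0.3, 0.7, 0.2]
grip_width: 0.0864
finger_force: 0.0
```

{"fn": "arm_command", "kwargs": {
  "steps": [
    {"tx": -1, "ty": -0.3, "tz": 0, "wx": 0, "wy": 0, "wz": 0, "claw": 1},
    {"tx": -1, "ty": -0.3, "tz": 0, "wx": 0, "wy": 0, "wz": 0, "claw": 1},
    {"tx": -1, "ty": -0.3, "tz": 0, "wx": 0, "wy": 0, "wz": 0, "claw": 1},
    {"tx": -1, "ty": -0.3, "tz": 0, "wx": 0, "wy": 0, "wz": 0, "claw": 1},
    {"tx": -1, "ty": -0.3, "tz": 0, "wx": 0, "wy": 0, "wz": 0, "claw": 1},
    {"tx": -0.8, "ty": -0.1, "tz": 0, "wx": 0, "wy": 0, "wz": 0, "claw": 1}
  ]
}}

```text
t: 19.05
ee_pos: [0.4446, 0.0787, 0.2012]
ee_rot: [0.0, 1.0, -0.0, 0.001]
wrist_force: [-0.4, 0.4, 0.3]
grip_width: 0.0941
finger_force: 0.0
```

```bash
python3 - <<'E'
from look import *
go(.441,.08,.055,np.pi)
look('scene');look('top');look('wrist')
E
```

```text
pos [0.4446 0.0787 0.2012] xaxis yaw 3.141 units [-0.14  0.05 -5.85] turn units 0.0
scene lantern [(0.97, np.float64(0.57), np.float64(0.344), np.float64(0.007)), (0.5, np.float64(0.441), np.float64(0.082), np.float64(0.048))]
scene tall1 [(0.73, np.float64(0.652), np.float64(0.126), np.float64(0.082)), (0.71, np.float64(0.431), np.float64(-0.05), np.float64(0.049)), (0.56, np.float64(0.442), np.float64(0.079), np.float64(0.049))]
scene short1 [(0.97, np.float64(0.353), np.float64(-0.253), np.float64(0.053)), (0.63, np.float64(0.353), np.float64(0.243), np.float64(0.05))]
top lantern [(0.7, np.float64(0.568), np.float64(0.346), np.float64(0.011))]
top tall1 [(0.86, np.float64(0.65), np.float64(0.131), np.float64(0.082)), (0.72, np.float64(0.43), np.float64(-0.051), np.float64(0.051))]
top short1 [(0.94, np.float64(0.357), np.float64(-0.254), np.float64(0.047)), (0.87, np.float64(0.403), np.float64(-0.346), np.float64(0.048)), (0.56, np.float64(0.692), np.float64(0.271), np.float64(-0.004))]
wrist lantern [(0.63, np.float64(0.567), np.float64(0.341), np.float64(0.01))]
wrist tall1 [(0.84, np.float64(0.44), np.float64(0.082), np.float64(0.049)), (0.8, np.float64(0.659), np.float64(0.133), np.float64(0.086)), (0.71, np.float64(0.427), np.float64(-0.051), np.float64(0.05))]
wrist short1 [(0.82, np.float64(0.355), np.float64(0.242), np.float64(0.046))]
```

{"fn": "arm_command", "kwargs": {
  "steps": [
    {"tx": -0.14, "ty": 0.05, "tz": -0.5, "wx": 0, "wy": 0, "wz": 0, "claw": 1},
    {"tx": 0, "ty": 0, "tz": -1, "wx": 0, "wy": 0, "wz": 0, "claw": 1},
    {"tx": 0, "ty": 0, "tz": -1, "wx": 0, "wy": 0, "wz": 0, "claw": 1},
    {"tx": 0, "ty": 0, "tz": -1, "wx": 0, "wy": 0, "wz": 0, "claw": 1},
    {"tx": 0, "ty": 0, "tz": -1, "wx": 0, "wy": 0, "wz": 0, "claw": 1},
    {"tx": 0, "ty": 0, "tz": -0.9, "wx": 0, "wy": 0, "wz": 0, "claw": 1},
    {"tx": 0, "ty": 0, "tz": -0.4, "wx": 0, "wy": 0, "wz": 0, "claw": 0.8},
    {"tx": 0, "ty": 0, "tz": 0, "wx": 0, "wy": 0, "wz": 0, "claw": 0.4},
    {"tx": 0, "ty": 0, "tz": 0, "wx": 0, "wy": 0, "wz": 0, "claw": 0.4},
    {"tx": 0, "ty": 0, "tz": 0, "wx": 0, "wy": 0, "wz": 0, "claw": 0.4},
    {"tx": 0, "ty": 0, "tz": 0, "wx": 0, "wy": 0, "wz": 0, "claw": 0.4},
    {"tx": 0, "ty": 0, "tz": 0, "wx": 0, "wy": 0, "wz": 0, "claw": 0.4}
  ]
}}

```text
t: 20.85
ee_pos: [0.4426, 0.0804, 0.056]
ee_rot: [0.0, 1.0, 0.0, 0.001]
wrist_force: [0.9, -1.9, 1.0]
grip_width: 0.0498
finger_force: 20.2
```

{"fn": "arm_command", "kwargs": {
  "steps": [
    {"tx": 0, "ty": 0, "tz": 0, "wx": 0, "wy": 0, "wz": 0, "claw": 0.4},
    {"tx": 0, "ty": 0, "tz": 0, "wx": 0, "wy": 0, "wz": 0, "claw": 0.4}
  ]
}}

```text
t: 21.05
ee_pos: [0.4427, 0.0804, 0.056]
ee_rot: [0.0, 1.0, 0.0, 0.001]
wrist_force: [-0.6, 0.3, 4.2]
grip_width: 0.0496
finger_force: 20.0
```

{"fn": "arm_command", "kwargs": {
  "steps": [
    {"tx": 0, "ty": 0, "tz": 0.4, "wx": 0, "wy": 0, "wz": 0, "claw": 0.4},
    {"tx": 0, "ty": 0, "tz": 1, "wx": 0, "wy": 0, "wz": 0, "claw": 0.4},
    {"tx": 0.3, "ty": -0.3, "tz": 1, "wx": 0, "wy": 0, "wz": 0, "claw": 0.4},
    {"tx": 0.7, "ty": -0.5, "tz": 1, "wx": 0, "wy": 0, "wz": 0, "claw": 0.4},
    {"tx": 1, "ty": -0.54, "tz": 0.6, "wx": 0, "wy": 0, "wz": 0, "claw": 0.4},
    {"tx": 1, "ty": 0, "tz": 0, "wx": 0, "wy": 0, "wz": 0, "claw": 0.4},
    {"tx": 1, "ty": 0, "tz": 0, "wx": 0, "wy": 0, "wz": 0, "claw": 0.4},
    {"tx": 1, "ty": 0, "tz": 0, "wx": 0, "wy": 0, "wz": 0, "claw": 0.4},
    {"tx": 1, "ty": 0, "tz": 0, "wx": 0, "wy": 0, "wz": 0, "claw": 0.4},
    {"tx": 1, "ty": 0, "tz": 0, "wx": 0, "wy": 0, "wz": 0, "claw": 0.4},
    {"tx": 0.8, "ty": 0, "tz": 0, "wx": 0, "wy": 0, "wz": 0, "claw": 0.4},
    {"tx": 0.57, "ty": 0, "tz": 0, "wx": 0, "wy": 0, "wz": 0, "claw": 0.4}
  ]
}}

```text
t: 22.25
ee_pos: [0.6518, 0.0468, 0.1547]
ee_rot: [0.0, 1.0, -0.0, -0.001]
wrist_force: [-0.3, -0.5, -1.1]
grip_width: 0.0499
finger_force: 20.0
```

{"fn": "arm_command", "kwargs": {
  "steps": [
    {"tx": 0, "ty": 0, "tz": -0.5, "wx": 0, "wy": 0, "wz": 0, "claw": 0.4},
    {"tx": 0, "ty": 0, "tz": -0.5, "wx": 0, "wy": 0, "wz": 0, "claw": 0.4},
    {"tx": 0, "ty": 0, "tz": -0.5, "wx": 0, "wy": 0, "wz": 0, "claw": 0.4},
    {"tx": 0, "ty": 0, "tz": -0.3, "wx": 0, "wy": 0, "wz": 0, "claw": 0.4},
    {"tx": 0, "ty": 0, "tz": 0, "wx": 0, "wy": 0, "wz": 0, "claw": 0.4}
  ]
}}

```text
t: 22.75
ee_pos: [0.6494, 0.047, 0.1079]
ee_rot: [0.0, 1.0, 0.0, -0.002]
wrist_force: [-0.3, -0.2, -3.1]
grip_width: 0.0498
finger_force: 20.0
```

```bash
python3 - <<'E'
from look import *
go(.652,.047,.0865,np.pi)
f=look('scene');save(f,'s3')
E
```

```text
pos [0.6494 0.047  0.1079] xaxis yaw 3.141 units [ 0.1  -0.   -0.86] turn units 0.0
scene lantern [(0.73, np.float64(0.571), np.float64(0.347), np.float64(0.003))]
scene tall1 [(0.81, np.float64(0.654), np.float64(0.128), np.float64(0.078)), (0.73, np.float64(0.647), np.float64(0.049), np.float64(0.102)), (0.72, np.float64(0.43), np.float64(-0.047), np.float64(0.05)), (0.44, np.float64(0.355), np.float64(-0.256), np.float64(0.055))]
scene short1 [(0.97, np.float64(0.406), np.float64(-0.349), np.float64(0.05)), (0.83, np.float64(0.352), np.float64(-0.254), np.float64(0.05)), (0.51, np.float64(0.351), np.float64(0.242), np.float64(0.052))]
```

View pics/s3.png

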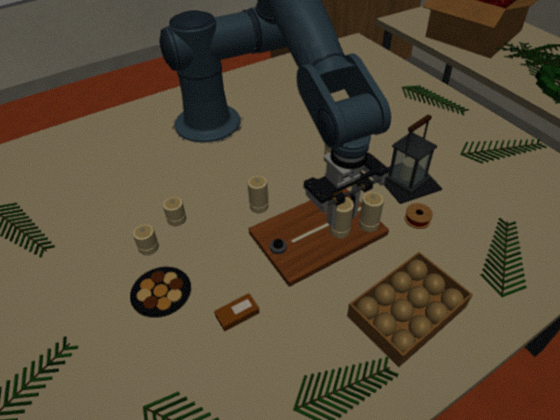

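The picture shows the first tall candle standing at px (371,210), the second held just above the stand at (342,217), and the lantern standing on the tile at (410,160). I'll lower and release it, then go to the third tall candle at (258,194).

{"fn": "arm_command", "kwargs": {
  "steps": [
    {"tx": 0.1, "ty": 0, "tz": -0.4, "wx": 0, "wy": 0, "wz": 0, "claw": 0.4},
    {"tx": 0, "ty": 0, "tz": -0.3, "wx": 0, "wy": 0, "wz": 0, "claw": 0.4},
    {"tx": 0, "ty": 0, "tz": -0.15, "wx": 0, "wy": 0, "wz": 0, "claw": 0.4},
    {"tx": 0, "ty": 0, "tz": -0.02, "wx": 0, "wy": 0, "wz": 0, "claw": 0.4},
    {"tx": 0, "ty": 0, "tz": 0, "wx": 0, "wy": 0, "wz": 0, "claw": 0.7},
    {"tx": 0, "ty": 0, "tz": 0, "wx": 0, "wy": 0, "wz": 0, "claw": 0.7},
    {"tx": 0, "ty": 0, "tz": 0, "wx": 0, "wy": 0, "wz": 0, "claw": 0.7},
    {"tx": 0, "ty": 0, "tz": 0, "wx": 0, "wy": 0, "wz": 0, "claw": 0.7},
    {"tx": 0, "ty": 0, "tz": 0.5, "wx": 0, "wy": 0, "wz": 0, "claw": 0.7},
    {"tx": 0, "ty": 0, "tz": 1, "wx": 0, "wy": 0, "wz": 0, "claw": 0.7},
    {"tx": 0, "ty": 0, "tz": 1, "wx": 0, "wy": 0, "wz": 0, "claw": 0.7},
    {"tx": 0, "ty": 0, "tz": 1, "wx": 0, "wy": 0, "wz": 0, "claw": 0.7}
  ]
}}

```text
t: 24.15
ee_pos: [0.6539, 0.0469, 0.1781]
ee_rot: [0.0, 1.0, -0.0, 0.001]
wrist_force: [1.1, 0.2, 0.0]
grip_width: 0.0659
finger_force: 0.0
```

{"fn": "arm_command", "kwargs": {
  "steps": [
    {"tx": -0.3, "ty": 0, "tz": 1, "wx": 0, "wy": 0, "wz": 0, "claw": 0.7},
    {"tx": -0.7, "ty": -0.2, "tz": 0, "wx": 0, "wy": 0, "wz": 0, "claw": 0.7},
    {"tx": -1, "ty": -0.4, "tz": 0, "wx": 0, "wy": 0, "wz": 0, "claw": 1},
    {"tx": -1, "ty": -0.5, "tz": 0, "wx": 0, "wy": 0, "wz": 0, "claw": 1},
    {"tx": -1, "ty": -0.5, "tz": 0, "wx": 0, "wy": 0, "wz": 0, "claw": 1},
    {"tx": -1, "ty": -0.5, "tz": 0, "wx": 0, "wy": 0, "wz": 0, "claw": 1},
    {"tx": -1, "ty": -0.5, "tz": 0, "wx": 0, "wy": 0, "wz": 0, "claw": 1},
    {"tx": -1, "ty": -0.5, "tz": 0, "wx": 0, "wy": 0, "wz": 0, "claw": 1},
    {"tx": -1, "ty": -0.5, "tz": 0, "wx": 0, "wy": 0, "wz": 0, "claw": 1},
    {"tx": -0.8, "ty": -0.3, "tz": 0, "wx": 0, "wy": 0, "wz": 0, "claw": 1}
  ]
}}

```text
t: 25.15
ee_pos: [0.4328, -0.0512, 0.202]
ee_rot: [0.0, 1.0, -0.0, 0.001]
wrist_force: [-0.2, 0.2, 0.4]
grip_width: 0.0938
finger_force: 0.0
```

```bash
python3 - <<'E'
from look import *
go(.43,-.05,.055,np.pi)
look('scene');look('top');look('wrist')
E
```

```text
pos [ 0.4328 -0.0512  0.202 ] xaxis yaw 3.141 units [-0.11  0.05 -5.88] turn units 0.0
scene lantern [(0.94, np.float64(0.571), np.float64(0.345), np.float64(0.006))]
scene tall1 [(0.81, np.float64(0.648), np.float64(0.048), np.float64(0.081)), (0.69, np.float64(0.431), np.float64(-0.053), np.float64(0.054))]
scene short1 [(0.91, np.float64(0.406), np.float64(-0.345), np.float64(0.05)), (0.6, np.float64(0.352), np.float64(0.243), np.float64(0.052)), (0.59, np.float64(0.352), np.float64(-0.254), np.float64(0.051)), (0.59, np.float64(0.655), np.float64(0.129), np.float64(0.081))]
top lantern [(0.79, np.float64(0.568), np.float64(0.346), np.float64(0.008)), (0.43, np.float64(0.596), np.float64(-0.09), np.float64(0.05))]
top tall1 [(0.96, np.float64(0.651), np.float64(0.045), np.float64(0.079)), (0.65, np.float64(0.652), np.float64(0.13), np.float64(0.082)), (0.56, np.float64(0.427), np.float64(-0.049), np.float64(0.051))]
top short1 [(0.92, np.float64(0.404), np.float64(-0.347), np.float64(0.048)), (0.72, np.float64(0.358), np.float64(-0.254), np.float64(0.046)), (0.62, np.float64(0.686), np.float64(-0.249), np.float64(0.002)), (0.58, np.float64(0.354), np.float64(0.243), np.float64(0.054))]
wrist lantern [(0.56, np.float64(0.688), np.float64(-0.253), np.float64(0.0))]
wrist tall1 [(0.83, np.float64(0.428), np.float64(-0.052), np.float64(0.049))]
wrist short1 [(0.97, np.float64(0.351), np.float64(-0.255), np.float64(0.048))]
```

{"fn": "arm_command", "kwargs": {
  "steps": [
    {"tx": -0.15, "ty": 0.02, "tz": -0.5, "wx": 0, "wy": 0, "wz": 0, "claw": 1},
    {"tx": 0, "ty": 0, "tz": -1, "wx": 0, "wy": 0, "wz": 0, "claw": 1},
    {"tx": 0, "ty": 0, "tz": -1, "wx": 0, "wy": 0, "wz": 0, "claw": 1},
    {"tx": 0, "ty": 0, "tz": -1, "wx": 0, "wy": 0, "wz": 0, "claw": 1},
    {"tx": 0, "ty": 0, "tz": -1, "wx": 0, "wy": 0, "wz": 0, "claw": 1},
    {"tx": 0, "ty": 0, "tz": -0.9, "wx": 0, "wy": 0, "wz": 0, "claw": 1},
    {"tx": 0, "ty": 0, "tz": -0.44, "wx": 0, "wy": 0, "wz": 0, "claw": 0.8},
    {"tx": 0, "ty": 0, "tz": 0, "wx": 0, "wy": 0, "wz": 0, "claw": 0.4},
    {"tx": 0, "ty": 0, "tz": 0, "wx": 0, "wy": 0, "wz": 0, "claw": 0.4},
    {"tx": 0, "ty": 0, "tz": 0, "wx": 0, "wy": 0, "wz": 0, "claw": 0.4},
    {"tx": 0, "ty": 0, "tz": 0, "wx": 0, "wy": 0, "wz": 0, "claw": 0.4},
    {"tx": 0, "ty": 0, "tz": 0, "wx": 0, "wy": 0, "wz": 0, "claw": 0.4}
  ]
}}

```text
t: 26.95
ee_pos: [0.4306, -0.0504, 0.0557]
ee_rot: [0.0, 1.0, -0.0, 0.001]
wrist_force: [-0.5, 0.8, 0.3]
grip_width: 0.0495
finger_force: 20.1
```

{"fn": "arm_command", "kwargs": {
  "steps": [
    {"tx": 0, "ty": 0, "tz": 0, "wx": 0, "wy": 0, "wz": 0, "claw": 0.4},
    {"tx": 0, "ty": 0, "tz": 0, "wx": 0, "wy": 0, "wz": 0, "claw": 0.4}
  ]
}}

```text
t: 27.15
ee_pos: [0.4306, -0.0504, 0.0557]
ee_rot: [0.0, 1.0, -0.0, 0.001]
wrist_force: [-0.5, -0.0, 5.0]
grip_width: 0.0497
finger_force: 20.0
```

{"fn": "arm_command", "kwargs": {
  "steps": [
    {"tx": 0, "ty": 0, "tz": 0.4, "wx": 0, "wy": 0, "wz": 0, "claw": 0.4},
    {"tx": 0, "ty": 0, "tz": 1, "wx": 0, "wy": 0, "wz": 0, "claw": 0.4},
    {"tx": 0.3, "ty": 0.1, "tz": 1, "wx": 0, "wy": 0, "wz": 0, "claw": 0.4},
    {"tx": 0.8, "ty": 0.2, "tz": 1, "wx": 0, "wy": 0, "wz": 0, "claw": 0.4},
    {"tx": 1, "ty": 0.2, "tz": 0.6, "wx": 0, "wy": 0, "wz": 0, "claw": 0.4},
    {"tx": 1, "ty": 0, "tz": 0, "wx": 0, "wy": 0, "wz": 0, "claw": 0.4},
    {"tx": 1, "ty": 0, "tz": 0, "wx": 0, "wy": 0, "wz": 0, "claw": 0.4},
    {"tx": 1, "ty": 0, "tz": 0, "wx": 0, "wy": 0, "wz": 0, "claw": 0.4},
    {"tx": 1, "ty": 0, "tz": 0, "wx": 0, "wy": 0, "wz": 0, "claw": 0.4},
    {"tx": 1, "ty": 0, "tz": 0, "wx": 0, "wy": 0, "wz": 0, "claw": 0.4},
    {"tx": 1, "ty": 0, "tz": 0, "wx": 0, "wy": 0, "wz": 0, "claw": 0.4},
    {"tx": 0.76, "ty": 0, "tz": 0, "wx": 0, "wy": 0, "wz": 0, "claw": 0.4}
  ]
}}

```text
t: 28.35
ee_pos: [0.6521, -0.0374, 0.1544]
ee_rot: [0.0, 1.0, 0.0, -0.001]
wrist_force: [-0.9, 0.4, -1.7]
grip_width: 0.0493
finger_force: 20.0
```

{"fn": "arm_command", "kwargs": {
  "steps": [
    {"tx": 0, "ty": 0, "tz": -0.5, "wx": 0, "wy": 0, "wz": 0, "claw": 0.4},
    {"tx": 0, "ty": 0, "tz": -0.5, "wx": 0, "wy": 0, "wz": 0, "claw": 0.4},
    {"tx": 0, "ty": 0, "tz": -0.5, "wx": 0, "wy": 0, "wz": 0, "claw": 0.4},
    {"tx": 0, "ty": 0, "tz": -0.5, "wx": 0, "wy": 0, "wz": 0, "claw": 0.4},
    {"tx": 0, "ty": 0, "tz": -0.3, "wx": 0, "wy": 0, "wz": 0, "claw": 0.4},
    {"tx": 0, "ty": 0, "tz": 0, "wx": 0, "wy": 0, "wz": 0, "claw": 0.4}
  ]
}}

```text
t: 28.95
ee_pos: [0.6501, -0.0374, 0.0955]
ee_rot: [0.0, 1.0, 0.0, -0.002]
wrist_force: [0.3, -0.3, -2.5]
grip_width: 0.0499
finger_force: 20.0
```

```bash
python3 - <<'E'
from look import *
go(.652,-.038,.0863,np.pi)
E
```

```text
pos [ 0.6501 -0.0374  0.0955] xaxis yaw 3.141 units [ 0.08 -0.02 -0.37] turn units 0.0
```

{"fn": "arm_command", "kwargs": {
  "steps": [
    {"tx": 0.08, "ty": 0, "tz": -0.2, "wx": 0, "wy": 0, "wz": 0, "claw": 0.4},
    {"tx": 0, "ty": 0, "tz": -0.15, "wx": 0, "wy": 0, "wz": 0, "claw": 0.4},
    {"tx": 0, "ty": 0, "tz": -0.02, "wx": 0, "wy": 0, "wz": 0, "claw": 0.4},
    {"tx": 0, "ty": 0, "tz": 0, "wx": 0, "wy": 0, "wz": 0, "claw": 0.7},
    {"tx": 0, "ty": 0, "tz": 0, "wx": 0, "wy": 0, "wz": 0, "claw": 0.7},
    {"tx": 0, "ty": 0, "tz": 0, "wx": 0, "wy": 0, "wz": 0, "claw": 0.7},
    {"tx": 0, "ty": 0, "tz": 0, "wx": 0, "wy": 0, "wz": 0, "claw": 0.7},
    {"tx": 0, "ty": 0, "tz": 0.5, "wx": 0, "wy": 0, "wz": 0, "claw": 0.7},
    {"tx": 0, "ty": 0, "tz": 1, "wx": 0, "wy": 0, "wz": 0, "claw": 0.7},
    {"tx": 0, "ty": 0, "tz": 1, "wx": 0, "wy": 0, "wz": 0, "claw": 0.7},
    {"tx": 0, "ty": 0, "tz": 1, "wx": 0, "wy": 0, "wz": 0, "claw": 0.7},
    {"tx": 0, "ty": 0, "tz": 1, "wx": 0, "wy": 0, "wz": 0, "claw": 0.7}
  ]
}}

```text
t: 30.15
ee_pos: [0.6537, -0.0376, 0.203]
ee_rot: [0.0, 1.0, -0.0, 0.001]
wrist_force: [0.9, -0.5, -1.1]
grip_width: 0.0657
finger_force: 0.0
```

{"fn": "arm_command", "kwargs": {
  "steps": [
    {"tx": -0.6, "ty": 0, "tz": 0, "wx": 0, "wy": 0, "wz": 0, "claw": 1},
    {"tx": -1, "ty": 0.4, "tz": 0, "wx": 0, "wy": 0, "wz": 0, "claw": 1},
    {"tx": -1, "ty": 0.8, "tz": 0, "wx": 0, "wy": 0, "wz": 0, "claw": 1},
    {"tx": -1, "ty": 1, "tz": 0, "wx": 0, "wy": 0, "wz": 0, "claw": 1},
    {"tx": -1, "ty": 1, "tz": 0, "wx": 0, "wy": 0, "wz": 0, "claw": 1},
    {"tx": -1, "ty": 1, "tz": 0, "wx": 0, "wy": 0, "wz": 0, "claw": 1},
    {"tx": -1, "ty": 1, "tz": 0, "wx": 0, "wy": 0, "wz": 0, "claw": 1},
    {"tx": -1, "ty": 1, "tz": 0, "wx": 0, "wy": 0, "wz": 0, "claw": 1},
    {"tx": -1, "ty": 1, "tz": 0, "wx": 0, "wy": 0, "wz": 0, "claw": 1},
    {"tx": -1, "ty": 1, "tz": 0, "wx": 0, "wy": 0, "wz": 0, "claw": 1},
    {"tx": -1, "ty": 1, "tz": 0, "wx": 0, "wy": 0, "wz": 0, "claw": 1},
    {"tx": -0.9, "ty": 1, "tz": 0, "wx": 0, "wy": 0, "wz": 0, "claw": 1}
  ]
}}

```text
t: 31.35
ee_pos: [0.3651, 0.2182, 0.2018]
ee_rot: [0.0, 1.0, 0.0, 0.001]
wrist_force: [1.2, -0.1, 0.2]
grip_width: 0.0934
finger_force: 0.0
```

{"fn": "arm_command", "kwargs": {
  "steps": [
    {"tx": -0.4, "ty": 0.8, "tz": 0, "wx": 0, "wy": 0, "wz": 0, "claw": 1},
    {"tx": 0, "ty": 0.2, "tz": 0, "wx": 0, "wy": 0, "wz": 0, "claw": 1}
  ]
}}

```text
t: 31.55
ee_pos: [0.3551, 0.2438, 0.2018]
ee_rot: [-0.001, 1.0, 0.0, 0.001]
wrist_force: [-0.3, -0.5, 0.2]
grip_width: 0.0939
finger_force: 0.0
```

```bash
python3 - <<'E'
from look import *
go(.354,.243,.042,np.pi)
look('scene');look('top');look('wrist')
E
```

```text
pos [0.3551 0.2438 0.2018] xaxis yaw 3.144 units [-0.05 -0.03 -6.39] turn units -0.02
scene lantern [(0.73, np.float64(0.57), np.float64(0.344), np.float64(0.006))]
scene tall1 [(0.86, np.float64(0.655), np.float64(-0.037), np.float64(0.083)), (0.76, np.float64(0.654), np.float64(0.127), np.float64(0.08)), (0.72, np.float64(0.653), np.float64(0.046), np.float64(0.082))]
scene short1 [(0.79, np.float64(0.408), np.float64(-0.346), np.float64(0.051)), (0.62, np.float64(0.351), np.float64(-0.255), np.float64(0.05)), (0.56, np.float64(0.352), np.float64(0.243), np.float64(0.052))]
top lantern [(0.69, np.float64(0.565), np.float64(0.347), np.float64(0.011))]
top tall1 [(0.97, np.float64(0.652), np.float64(0.133), np.float64(0.082)), (0.93, np.float64(0.652), np.float64(-0.039), np.float64(0.081)), (0.56, np.float64(0.651), np.float64(0.046), np.float64(0.08))]
top short1 [(0.83, np.float64(0.404), np.float64(-0.348), np.float64(0.049)), (0.8, np.float64(0.353), np.float64(-0.253), np.float64(0.047))]
wrist lantern [(0.69, np.float64(0.566), np.float64(0.342), np.float64(0.01))]
wrist tall1 []
wrist short1 [(0.87, np.float64(0.355), np.float64(0.243), np.float64(0.044))]
```

{"fn": "arm_command", "kwargs": {
  "steps": [
    {"tx": -0.05, "ty": 0, "tz": -0.5, "wx": 0, "wy": 0, "wz": 0, "claw": 1},
    {"tx": 0, "ty": 0, "tz": -1, "wx": 0, "wy": 0, "wz": 0, "claw": 1},
    {"tx": 0, "ty": 0, "tz": -1, "wx": 0, "wy": 0, "wz": 0, "claw": 1},
    {"tx": 0, "ty": 0, "tz": -1, "wx": 0, "wy": 0, "wz": 0, "claw": 1},
    {"tx": 0, "ty": 0, "tz": -1, "wx": 0, "wy": 0, "wz": 0, "claw": 1},
    {"tx": 0, "ty": 0, "tz": -1, "wx": 0, "wy": 0, "wz": 0, "claw": 1},
    {"tx": 0, "ty": 0, "tz": -0.6, "wx": 0, "wy": 0, "wz": 0, "claw": 1},
    {"tx": 0, "ty": 0, "tz": -0.29, "wx": 0, "wy": 0, "wz": 0, "claw": 0.8},
    {"tx": 0, "ty": 0, "tz": 0, "wx": 0, "wy": 0, "wz": 0, "claw": 0.4},
    {"tx": 0, "ty": 0, "tz": 0, "wx": 0, "wy": 0, "wz": 0, "claw": 0.4},
    {"tx": 0, "ty": 0, "tz": 0, "wx": 0, "wy": 0, "wz": 0, "claw": 0.4},
    {"tx": 0, "ty": 0, "tz": 0, "wx": 0, "wy": 0, "wz": 0, "claw": 0.4}
  ]
}}

```text
t: 33.35
ee_pos: [0.3554, 0.2426, 0.0418]
ee_rot: [0.0, 1.0, 0.0, 0.001]
wrist_force: [0.3, -0.7, 0.5]
grip_width: 0.0577
finger_force: 0.0
```

{"fn": "arm_command", "kwargs": {
  "steps": [
    {"tx": 0, "ty": 0, "tz": 0, "wx": 0, "wy": 0, "wz": 0, "claw": 0.4},
    {"tx": 0, "ty": 0, "tz": 0, "wx": 0, "wy": 0, "wz": 0, "claw": 0.4},
    {"tx": 0, "ty": 0, "tz": 0, "wx": 0, "wy": 0, "wz": 0, "claw": 0.4}
  ]
}}

```text
t: 33.65
ee_pos: [0.3554, 0.2428, 0.0417]
ee_rot: [0.0, 1.0, 0.0, 0.001]
wrist_force: [-0.6, 0.8, 4.8]
grip_width: 0.0499
finger_force: 20.0
```

{"fn": "arm_command", "kwargs": {
  "steps": [
    {"tx": 0, "ty": 0, "tz": 0.4, "wx": 0, "wy": 0, "wz": 0, "claw": 0.4},
    {"tx": 0, "ty": 0, "tz": 1, "wx": 0, "wy": 0, "wz": 0, "claw": 0.4},
    {"tx": 0.2, "ty": -0.3, "tz": 1, "wx": 0, "wy": 0, "wz": 0, "claw": 0.4},
    {"tx": 0.6, "ty": -0.6, "tz": 1, "wx": 0, "wy": 0, "wz": 0, "claw": 0.4},
    {"tx": 1, "ty": -0.8, "tz": 0.6, "wx": 0, "wy": 0, "wz": 0, "claw": 0.4},
    {"tx": 1, "ty": -0.8, "tz": 0, "wx": 0, "wy": 0, "wz": 0, "claw": 0.4},
    {"tx": 1, "ty": -0.8, "tz": 0, "wx": 0, "wy": 0, "wz": 0, "claw": 0.4},
    {"tx": 1, "ty": -0.7, "tz": 0, "wx": 0, "wy": 0, "wz": 0, "claw": 0.4},
    {"tx": 1, "ty": -0.4, "tz": 0, "wx": 0, "wy": 0, "wz": 0, "claw": 0.4},
    {"tx": 1, "ty": 0, "tz": 0, "wx": 0, "wy": 0, "wz": 0, "claw": 0.4},
    {"tx": 0.66, "ty": 0, "tz": -0.3, "wx": 0, "wy": 0, "wz": 0, "claw": 0.4},
    {"tx": 0, "ty": 0, "tz": -0.6, "wx": 0, "wy": 0, "wz": 0, "claw": 0.4}
  ]
}}

```text
t: 34.85
ee_pos: [0.5434, 0.1319, 0.1193]
ee_rot: [0.0, 1.0, -0.0, 0.002]
wrist_force: [-0.0, 0.4, -1.8]
grip_width: 0.05
finger_force: 20.0
```

{"fn": "arm_command", "kwargs": {
  "steps": [
    {"tx": 0, "ty": 0, "tz": -0.6, "wx": 0, "wy": 0, "wz": 0, "claw": 0.4},
    {"tx": 0, "ty": 0, "tz": -0.6, "wx": 0, "wy": 0, "wz": 0, "claw": 0.4},
    {"tx": 0, "ty": 0, "tz": -0.4, "wx": 0, "wy": 0, "wz": 0, "claw": 0.4},
    {"tx": 0, "ty": 0, "tz": 0, "wx": 0, "wy": 0, "wz": 0, "claw": 0.4}
  ]
}}

```text
t: 35.25
ee_pos: [0.539, 0.1324, 0.0761]
ee_rot: [-0.0, 1.0, -0.0, -0.002]
wrist_force: [-0.3, 0.1, -2.7]
grip_width: 0.0499
finger_force: 20.0
```

```bash
python3 - <<'E'
from look import *
go(.542,.132,.0723,np.pi)
E
```

```text
pos [0.539  0.1324 0.0761] xaxis yaw 3.142 units [ 0.12 -0.02 -0.15] turn units -0.0
```

{"fn": "arm_command", "kwargs": {
  "steps": [
    {"tx": 0.12, "ty": 0, "tz": -0.1, "wx": 0, "wy": 0, "wz": 0, "claw": 0.4},
    {"tx": 0, "ty": 0, "tz": -0.06, "wx": 0, "wy": 0, "wz": 0, "claw": 0.4},
    {"tx": 0, "ty": 0, "tz": 0, "wx": 0, "wy": 0, "wz": 0, "claw": 0.7},
    {"tx": 0, "ty": 0, "tz": 0, "wx": 0, "wy": 0, "wz": 0, "claw": 0.7},
    {"tx": 0, "ty": 0, "tz": 0, "wx": 0, "wy": 0, "wz": 0, "claw": 0.7},
    {"tx": 0, "ty": 0, "tz": 0, "wx": 0, "wy": 0, "wz": 0, "claw": 0.7},
    {"tx": 0, "ty": 0, "tz": 0.5, "wx": 0, "wy": 0, "wz": 0, "claw": 0.7},
    {"tx": 0, "ty": 0, "tz": 1, "wx": 0, "wy": 0, "wz": 0, "claw": 0.7},
    {"tx": 0, "ty": 0, "tz": 1, "wx": 0, "wy": 0, "wz": 0, "claw": 0.7},
    {"tx": 0, "ty": 0, "tz": 1, "wx": 0, "wy": 0, "wz": 0, "claw": 0.7},
    {"tx": -0.2, "ty": -0.3, "tz": 0.5, "wx": 0, "wy": 0, "wz": 0, "claw": 0.7},
    {"tx": -0.5, "ty": -0.9, "tz": 0, "wx": 0, "wy": 0, "wz": 0, "claw": 1}
  ]
}}

```text
t: 36.45
ee_pos: [0.5288, 0.1029, 0.1785]
ee_rot: [-0.001, 1.0, 0.0, 0.003]
wrist_force: [0.5, -0.2, 0.9]
grip_width: 0.0706
finger_force: 0.0
```

{"fn": "arm_command", "kwargs": {
  "steps": [
    {"tx": -0.5, "ty": -1, "tz": 0, "wx": 0, "wy": 0, "wz": 0, "claw": 1},
    {"tx": -0.5, "ty": -1, "tz": 0, "wx": 0, "wy": 0, "wz": 0, "claw": 1},
    {"tx": -0.5, "ty": -1, "tz": 0, "wx": 0, "wy": 0, "wz": 0, "claw": 1},
    {"tx": -0.5, "ty": -1, "tz": 0, "wx": 0, "wy": 0, "wz": 0, "claw": 1},
    {"tx": -0.5, "ty": -1, "tz": 0, "wx": 0, "wy": 0, "wz": 0, "claw": 1},
    {"tx": -0.5, "ty": -1, "tz": 0, "wx": 0, "wy": 0, "wz": 0, "claw": 1},
    {"tx": -0.5, "ty": -1, "tz": 0, "wx": 0, "wy": 0, "wz": 0, "claw": 1},
    {"tx": -0.5, "ty": -1, "tz": 0, "wx": 0, "wy": 0, "wz": 0, "claw": 1},
    {"tx": -0.5, "ty": -1, "tz": 0, "wx": 0, "wy": 0, "wz": 0, "claw": 1},
    {"tx": -0.5, "ty": -1, "tz": 0, "wx": 0, "wy": 0, "wz": 0, "claw": 1},
    {"tx": -0.5, "ty": -1, "tz": 0, "wx": 0, "wy": 0, "wz": 0, "claw": 1},
    {"tx": -0.5, "ty": -1, "tz": 0, "wx": 0, "wy": 0, "wz": 0, "claw": 1}
  ]
}}

```text
t: 37.65
ee_pos: [0.3763, -0.1987, 0.1756]
ee_rot: [0.0, 1.0, -0.001, 0.001]
wrist_force: [0.8, 0.1, -0.7]
grip_width: 0.0942
finger_force: 0.0
```

{"fn": "arm_command", "kwargs": {
  "steps": [
    {"tx": -0.5, "ty": -1, "tz": 0, "wx": 0, "wy": 0, "wz": 0, "claw": 1},
    {"tx": -0.3, "ty": -0.9, "tz": 0, "wx": 0, "wy": 0, "wz": 0, "claw": 1},
    {"tx": 0, "ty": -0.3, "tz": 0, "wx": 0, "wy": 0, "wz": 0, "claw": 1}
  ]
}}

```text
t: 37.95
ee_pos: [0.3563, -0.2544, 0.1756]
ee_rot: [0.002, 1.0, -0.001, 0.001]
wrist_force: [-0.4, 0.9, 0.1]
grip_width: 0.0944
finger_force: 0.0
```

```bash
python3 - <<'E'
from look import *
go(.354,-.254,.042,np.pi)
look('scene');look('top');look('wrist')
E
```

```text
pos [ 0.3563 -0.2544  0.1756] xaxis yaw 3.139 units [-0.09  0.01 -5.34] turn units 0.02
scene lantern [(0.73, np.float64(0.57), np.float64(0.342), np.float64(0.006))]
scene tall1 [(0.95, np.float64(0.65), np.float64(0.046), np.float64(0.082)), (0.93, np.float64(0.656), np.float64(-0.038), np.float64(0.08)), (0.66, np.float64(0.654), np.float64(0.127), np.float64(0.078))]
scene short1 [(0.81, np.float64(0.35), np.float64(-0.253), np.float64(0.05)), (0.77, np.float64(0.409), np.float64(-0.349), np.float64(0.048)), (0.72, np.float64(0.542), np.float64(0.131), np.float64(0.081))]
top lantern [(0.62, np.float64(0.568), np.float64(0.345), np.float64(0.008))]
top tall1 [(0.85, np.float64(0.648), np.float64(0.045), np.float64(0.08)), (0.73, np.float64(0.651), np.float64(-0.038), np.float64(0.08)), (0.59, np.float64(0.553), np.float64(-0.37), np.float64(0.001)), (0.57, np.float64(0.654), np.float64(0.132), np.float64(0.081))]
top short1 []
wrist lantern []
wrist tall1 []
wrist short1 [(0.64, np.float64(0.402), np.float64(-0.351), np.float64(0.051))]
```

{"fn": "arm_command", "kwargs": {
  "steps": [
    {"tx": -0.09, "ty": 0, "tz": -0.5, "wx": 0, "wy": 0, "wz": 0, "claw": 1},
    {"tx": 0, "ty": 0, "tz": -1, "wx": 0, "wy": 0, "wz": 0, "claw": 1},
    {"tx": 0, "ty": 0, "tz": -1, "wx": 0, "wy": 0, "wz": 0, "claw": 1},
    {"tx": 0, "ty": 0, "tz": -1, "wx": 0, "wy": 0, "wz": 0, "claw": 1},
    {"tx": 0, "ty": 0, "tz": -1, "wx": 0, "wy": 0, "wz": 0, "claw": 1},
    {"tx": 0, "ty": 0, "tz": -0.6, "wx": 0, "wy": 0, "wz": 0, "claw": 1},
    {"tx": 0, "ty": 0, "tz": -0.24, "wx": 0, "wy": 0, "wz": 0, "claw": 0.8},
    {"tx": 0, "ty": 0, "tz": 0, "wx": 0, "wy": 0, "wz": 0, "claw": 0.4},
    {"tx": 0, "ty": 0, "tz": 0, "wx": 0, "wy": 0, "wz": 0, "claw": 0.4},
    {"tx": 0, "ty": 0, "tz": 0, "wx": 0, "wy": 0, "wz": 0, "claw": 0.4},
    {"tx": 0, "ty": 0, "tz": 0, "wx": 0, "wy": 0, "wz": 0, "claw": 0.4},
    {"tx": 0, "ty": 0, "tz": 0, "wx": 0, "wy": 0, "wz": 0, "claw": 0.4}
  ]
}}

```text
t: 39.75
ee_pos: [0.3548, -0.2529, 0.0415]
ee_rot: [0.0, 1.0, -0.0, 0.0]
wrist_force: [-0.1, 1.2, 6.1]
grip_width: 0.0497
finger_force: 20.4
```

{"fn": "arm_command", "kwargs": {
  "steps": [
    {"tx": 0, "ty": 0, "tz": 0, "wx": 0, "wy": 0, "wz": 0, "claw": 0.4},
    {"tx": 0, "ty": 0, "tz": 0, "wx": 0, "wy": 0, "wz": 0, "claw": 0.4}
  ]
}}

```text
t: 39.95
ee_pos: [0.3548, -0.2529, 0.0415]
ee_rot: [0.0, 1.0, -0.0, 0.0]
wrist_force: [-0.8, 1.4, 5.0]
grip_width: 0.0497
finger_force: 20.0
```

{"fn": "arm_command", "kwargs": {
  "steps": [
    {"tx": 0, "ty": 0, "tz": 0.4, "wx": 0, "wy": 0, "wz": 0, "claw": 0.4},
    {"tx": 0, "ty": 0.3, "tz": 1, "wx": 0, "wy": 0, "wz": 0, "claw": 0.4},
    {"tx": 0.2, "ty": 0.7, "tz": 1, "wx": 0, "wy": 0, "wz": 0, "claw": 0.4},
    {"tx": 0.5, "ty": 1, "tz": 1, "wx": 0, "wy": 0, "wz": 0, "claw": 0.4},
    {"tx": 0.6, "ty": 1, "tz": 0.6, "wx": 0, "wy": 0, "wz": 0, "claw": 0.4},
    {"tx": 0.6, "ty": 1, "tz": 0, "wx": 0, "wy": 0, "wz": 0, "claw": 0.4},
    {"tx": 0.6, "ty": 1, "tz": 0, "wx": 0, "wy": 0, "wz": 0, "claw": 0.4},
    {"tx": 0.6, "ty": 1, "tz": 0, "wx": 0, "wy": 0, "wz": 0, "claw": 0.4},
    {"tx": 0.6, "ty": 1, "tz": 0, "wx": 0, "wy": 0, "wz": 0, "claw": 0.4},
    {"tx": 0.6, "ty": 1, "tz": 0, "wx": 0, "wy": 0, "wz": 0, "claw": 0.4},
    {"tx": 0.6, "ty": 1, "tz": 0, "wx": 0, "wy": 0, "wz": 0, "claw": 0.4},
    {"tx": 0.6, "ty": 1, "tz": 0, "wx": 0, "wy": 0, "wz": 0, "claw": 0.4}
  ]
}}

```text
t: 41.15
ee_pos: [0.4921, -0.0014, 0.141]
ee_rot: [0.0, 1.0, -0.0, -0.0]
wrist_force: [0.3, 0.1, -1.3]
grip_width: 0.0498
finger_force: 20.0
```

{"fn": "arm_command", "kwargs": {
  "steps": [
    {"tx": 0.7, "ty": 1, "tz": 0, "wx": 0, "wy": 0, "wz": 0, "claw": 0.4},
    {"tx": 0.8, "ty": 0.7, "tz": 0, "wx": 0, "wy": 0, "wz": 0, "claw": 0.4},
    {"tx": 0.49, "ty": 0.3, "tz": -0.3, "wx": 0, "wy": 0, "wz": 0, "claw": 0.4},
    {"tx": 0, "ty": 0, "tz": -0.6, "wx": 0, "wy": 0, "wz": 0, "claw": 0.4},
    {"tx": 0, "ty": 0, "tz": -0.6, "wx": 0, "wy": 0, "wz": 0, "claw": 0.4},
    {"tx": 0, "ty": 0, "tz": -0.6, "wx": 0, "wy": 0, "wz": 0, "claw": 0.4},
    {"tx": 0, "ty": 0, "tz": -0.4, "wx": 0, "wy": 0, "wz": 0, "claw": 0.4},
    {"tx": 0, "ty": 0, "tz": 0, "wx": 0, "wy": 0, "wz": 0, "claw": 0.4}
  ]
}}

```text
t: 41.95
ee_pos: [0.5398, 0.0471, 0.0761]
ee_rot: [0.001, 1.0, 0.0, -0.002]
wrist_force: [-0.6, -0.1, -2.2]
grip_width: 0.0495
finger_force: 20.0
```

```bash
python3 - <<'E'
from look import *
go(.542,.047,.072,np.pi)
E
```

```text
pos [0.5398 0.0471 0.0761] xaxis yaw 3.14 units [ 0.09 -0.   -0.17] turn units 0.01
```

{"fn": "arm_command", "kwargs": {
  "steps": [
    {"tx": 0.09, "ty": 0, "tz": -0.1, "wx": 0, "wy": 0, "wz": 0, "claw": 0.4},
    {"tx": 0, "ty": 0, "tz": -0.08, "wx": 0, "wy": 0, "wz": 0, "claw": 0.4},
    {"tx": 0, "ty": 0, "tz": 0, "wx": 0, "wy": 0, "wz": 0, "claw": 0.7},
    {"tx": 0, "ty": 0, "tz": 0, "wx": 0, "wy": 0, "wz": 0, "claw": 0.7},
    {"tx": 0, "ty": 0, "tz": 0, "wx": 0, "wy": 0, "wz": 0, "claw": 0.7},
    {"tx": 0, "ty": 0, "tz": 0, "wx": 0, "wy": 0, "wz": 0, "claw": 0.7},
    {"tx": 0, "ty": 0, "tz": 0.5, "wx": 0, "wy": 0, "wz": 0, "claw": 0.7},
    {"tx": 0, "ty": 0, "tz": 1, "wx": 0, "wy": 0, "wz": 0, "claw": 0.7},
    {"tx": 0, "ty": 0, "tz": 1, "wx": 0, "wy": 0, "wz": 0, "claw": 0.7},
    {"tx": 0, "ty": 0, "tz": 1, "wx": 0, "wy": 0, "wz": 0, "claw": 0.7},
    {"tx": -0.1, "ty": -0.4, "tz": 0.5, "wx": 0, "wy": 0, "wz": 0, "claw": 0.7},
    {"tx": -0.4, "ty": -0.9, "tz": 0, "wx": 0, "wy": 0, "wz": 0, "claw": 1}
  ]
}}

```text
t: 43.15
ee_pos: [0.5332, 0.0146, 0.1771]
ee_rot: [-0.001, 1.0, -0.0, 0.003]
wrist_force: [-0.6, -1.1, -0.4]
grip_width: 0.0709
finger_force: 0.0
```

{"fn": "arm_command", "kwargs": {
  "steps": [
    {"tx": -0.35, "ty": -1, "tz": 0, "wx": 0, "wy": 0, "wz": 0, "claw": 1},
    {"tx": -0.35, "ty": -1, "tz": 0, "wx": 0, "wy": 0, "wz": 0, "claw": 1},
    {"tx": -0.35, "ty": -1, "tz": 0, "wx": 0, "wy": 0, "wz": 0, "claw": 1},
    {"tx": -0.35, "ty": -1, "tz": 0, "wx": 0, "wy": 0, "wz": 0, "claw": 1},
    {"tx": -0.35, "ty": -1, "tz": 0, "wx": 0, "wy": 0, "wz": 0, "claw": 1},
    {"tx": -0.35, "ty": -1, "tz": 0, "wx": 0, "wy": 0, "wz": 0, "claw": 1},
    {"tx": -0.35, "ty": -1, "tz": 0, "wx": 0, "wy": 0, "wz": 0, "claw": 1},
    {"tx": -0.35, "ty": -1, "tz": 0, "wx": 0, "wy": 0, "wz": 0, "claw": 1},
    {"tx": -0.35, "ty": -1, "tz": 0, "wx": 0, "wy": 0, "wz": 0, "claw": 1},
    {"tx": -0.35, "ty": -1, "tz": 0, "wx": 0, "wy": 0, "wz": 0, "claw": 1},
    {"tx": -0.35, "ty": -1, "tz": 0, "wx": 0, "wy": 0, "wz": 0, "claw": 1},
    {"tx": -0.35, "ty": -1, "tz": 0, "wx": 0, "wy": 0, "wz": 0, "claw": 1}
  ]
}}

```text
t: 44.35
ee_pos: [0.4254, -0.2864, 0.174]
ee_rot: [0.0, 1.0, 0.0, -0.0]
wrist_force: [0.4, -0.3, 0.2]
grip_width: 0.0942
finger_force: 0.0
```

{"fn": "arm_command", "kwargs": {
  "steps": [
    {"tx": -0.35, "ty": -1, "tz": 0, "wx": 0, "wy": 0, "wz": 0, "claw": 1},
    {"tx": -0.35, "ty": -1, "tz": 0, "wx": 0, "wy": 0, "wz": 0, "claw": 1},
    {"tx": -0.1, "ty": -0.5, "tz": 0, "wx": 0, "wy": 0, "wz": 0, "claw": 1}
  ]
}}

```text
t: 44.65
ee_pos: [0.4053, -0.3495, 0.1741]
ee_rot: [0.001, 1.0, -0.0, -0.0]
wrist_force: [-0.0, 0.6, 0.0]
grip_width: 0.0938
finger_force: 0.0
```

```bash
python3 - <<'E'
from look import *
go(.405,-.347,.042,np.pi)
look('scene');look('top');look('wrist')
E
```

```text
pos [ 0.4053 -0.3495  0.1741] xaxis yaw 3.139 units [-0.01  0.1  -5.28] turn units 0.02
scene lantern [(0.61, np.float64(0.565), np.float64(0.345), np.float64(0.008))]
scene tall1 [(0.89, np.float64(0.653), np.float64(-0.04), np.float64(0.082)), (0.77, np.float64(0.652), np.float64(0.044), np.float64(0.081)), (0.58, np.float64(0.655), np.float64(0.128), np.float64(0.079))]
scene short1 [(0.91, np.float64(0.54), np.float64(0.128), np.float64(0.08)), (0.77, np.float64(0.408), np.float64(-0.347), np.float64(0.05)), (0.57, np.float64(0.541), np.float64(0.046), np.float64(0.082))]
top lantern [(0.61, np.float64(0.568), np.float64(0.344), np.float64(0.008)), (0.43, np.float64(0.595), np.float64(0.022), np.float64(0.0))]
top tall1 [(0.87, np.float64(0.651), np.float64(0.046), np.float64(0.079)), (0.7, np.float64(0.652), np.float64(-0.035), np.float64(0.081)), (0.6, np.float64(0.653), np.float64(0.131), np.float64(0.08))]
top short1 [(0.89, np.float64(0.543), np.float64(0.134), np.float64(0.083)), (0.83, np.float64(0.544), np.float64(0.045), np.float64(0.074))]
wrist lantern []
wrist tall1 []
wrist short1 [(0.74, np.float64(0.405), np.float64(-0.348), np.float64(0.048))]
```

{"fn": "arm_command", "kwargs": {
  "steps": [
    {"tx": 0, "ty": 0.1, "tz": -0.5, "wx": 0, "wy": 0, "wz": 0, "claw": 1},
    {"tx": 0, "ty": 0, "tz": -1, "wx": 0, "wy": 0, "wz": 0, "claw": 1},
    {"tx": 0, "ty": 0, "tz": -1, "wx": 0, "wy": 0, "wz": 0, "claw": 1},
    {"tx": 0, "ty": 0, "tz": -1, "wx": 0, "wy": 0, "wz": 0, "claw": 1},
    {"tx": 0, "ty": 0, "tz": -1, "wx": 0, "wy": 0, "wz": 0, "claw": 1},
    {"tx": 0, "ty": 0, "tz": -0.6, "wx": 0, "wy": 0, "wz": 0, "claw": 1},
    {"tx": 0, "ty": 0, "tz": -0.18, "wx": 0, "wy": 0, "wz": 0, "claw": 0.8},
    {"tx": 0, "ty": 0, "tz": 0, "wx": 0, "wy": 0, "wz": 0, "claw": 0.4},
    {"tx": 0, "ty": 0, "tz": 0, "wx": 0, "wy": 0, "wz": 0, "claw": 0.4},
    {"tx": 0, "ty": 0, "tz": 0, "wx": 0, "wy": 0, "wz": 0, "claw": 0.4},
    {"tx": 0, "ty": 0, "tz": 0, "wx": 0, "wy": 0, "wz": 0, "claw": 0.4},
    {"tx": 0, "ty": 0, "tz": 0, "wx": 0, "wy": 0, "wz": 0, "claw": 0.4}
  ]
}}

```text
t: 46.45
ee_pos: [0.407, -0.3459, 0.0428]
ee_rot: [0.0, 1.0, -0.001, 0.001]
wrist_force: [0.5, 1.1, 1.5]
grip_width: 0.0491
finger_force: 20.5
```

{"fn": "arm_command", "kwargs": {
  "steps": [
    {"tx": 0, "ty": 0, "tz": 0, "wx": 0, "wy": 0, "wz": 0, "claw": 0.4},
    {"tx": 0, "ty": 0, "tz": 0, "wx": 0, "wy": 0, "wz": 0, "claw": 0.4}
  ]
}}

```text
t: 46.65
ee_pos: [0.4069, -0.3459, 0.0428]
ee_rot: [0.0, 1.0, -0.001, 0.0]
wrist_force: [-1.1, -0.8, 4.2]
grip_width: 0.0497
finger_force: 20.0
```

{"fn": "arm_command", "kwargs": {
  "steps": [
    {"tx": 0, "ty": 0, "tz": 0.4, "wx": 0, "wy": 0, "wz": 0, "claw": 0.4},
    {"tx": 0, "ty": 0.3, "tz": 1, "wx": 0, "wy": 0, "wz": 0, "claw": 0.4},
    {"tx": 0, "ty": 0.7, "tz": 1, "wx": 0, "wy": 0, "wz": 0, "claw": 0.4},
    {"tx": 0.2, "ty": 1, "tz": 1, "wx": 0, "wy": 0, "wz": 0, "claw": 0.4},
    {"tx": 0.4, "ty": 1, "tz": 0.6, "wx": 0, "wy": 0, "wz": 0, "claw": 0.4},
    {"tx": 0.5, "ty": 1, "tz": 0, "wx": 0, "wy": 0, "wz": 0, "claw": 0.4},
    {"tx": 0.5, "ty": 1, "tz": 0, "wx": 0, "wy": 0, "wz": 0, "claw": 0.4},
    {"tx": 0.5, "ty": 1, "tz": 0, "wx": 0, "wy": 0, "wz": 0, "claw": 0.4},
    {"tx": 0.5, "ty": 1, "tz": 0, "wx": 0, "wy": 0, "wz": 0, "claw": 0.4},
    {"tx": 0.5, "ty": 1, "tz": 0, "wx": 0, "wy": 0, "wz": 0, "claw": 0.4},
    {"tx": 0.5, "ty": 1, "tz": 0, "wx": 0, "wy": 0, "wz": 0, "claw": 0.4},
    {"tx": 0.5, "ty": 1, "tz": 0, "wx": 0, "wy": 0, "wz": 0, "claw": 0.4}
  ]
}}

```text
t: 47.85
ee_pos: [0.5087, -0.0935, 0.1417]
ee_rot: [0.0, 1.0, 0.0, -0.001]
wrist_force: [-0.0, 0.3, -1.5]
grip_width: 0.05
finger_force: 20.0
```

{"fn": "arm_command", "kwargs": {
  "steps": [
    {"tx": 0.5, "ty": 1, "tz": 0, "wx": 0, "wy": 0, "wz": 0, "claw": 0.4},
    {"tx": 0.5, "ty": 0.9, "tz": 0, "wx": 0, "wy": 0, "wz": 0, "claw": 0.4},
    {"tx": 0.3, "ty": 0.42, "tz": -0.3, "wx": 0, "wy": 0, "wz": 0, "claw": 0.4},
    {"tx": 0, "ty": 0, "tz": -0.6, "wx": 0, "wy": 0, "wz": 0, "claw": 0.4},
    {"tx": 0, "ty": 0, "tz": -0.6, "wx": 0, "wy": 0, "wz": 0, "claw": 0.4},
    {"tx": 0, "ty": 0, "tz": -0.6, "wx": 0, "wy": 0, "wz": 0, "claw": 0.4},
    {"tx": 0, "ty": 0, "tz": -0.4, "wx": 0, "wy": 0, "wz": 0, "claw": 0.4},
    {"tx": 0, "ty": 0, "tz": 0, "wx": 0, "wy": 0, "wz": 0, "claw": 0.4}
  ]
}}

```text
t: 48.65
ee_pos: [0.5397, -0.0374, 0.077]
ee_rot: [0.001, 1.0, 0.001, -0.002]
wrist_force: [0.2, 0.1, -1.4]
grip_width: 0.05
finger_force: 20.0
```

```bash
python3 - <<'E'
from look import *
go(.542,-.038,.0733,np.pi)
E
```

```text
pos [ 0.5397 -0.0374  0.077 ] xaxis yaw 3.14 units [ 0.09 -0.03 -0.15] turn units 0.01
```

{"fn": "arm_command", "kwargs": {
  "steps": [
    {"tx": 0.09, "ty": -0.02, "tz": -0.1, "wx": 0, "wy": 0, "wz": 0, "claw": 0.4},
    {"tx": 0, "ty": 0, "tz": -0.06, "wx": 0, "wy": 0, "wz": 0, "claw": 0.4},
    {"tx": 0, "ty": 0, "tz": 0, "wx": 0, "wy": 0, "wz": 0, "claw": 0.7},
    {"tx": 0, "ty": 0, "tz": 0, "wx": 0, "wy": 0, "wz": 0, "claw": 0.7},
    {"tx": 0, "ty": 0, "tz": 0, "wx": 0, "wy": 0, "wz": 0, "claw": 0.7},
    {"tx": 0, "ty": 0, "tz": 0, "wx": 0, "wy": 0, "wz": 0, "claw": 0.7},
    {"tx": 0, "ty": 0, "tz": 0.5, "wx": 0, "wy": 0, "wz": 0, "claw": 0.7},
    {"tx": 0, "ty": 0, "tz": 1, "wx": 0, "wy": 0, "wz": 0, "claw": 0.7},
    {"tx": 0, "ty": 0, "tz": 1, "wx": 0, "wy": 0, "wz": 0, "claw": 0.7},
    {"tx": 0, "ty": 0, "tz": 1, "wx": 0, "wy": 0, "wz": 0, "claw": 0.7},
    {"tx": 0, "ty": 0, "tz": 0.7, "wx": 0, "wy": 0, "wz": 0, "claw": 0.7},
    {"tx": 0, "ty": -0.5, "tz": 0, "wx": 0, "wy": 0, "wz": 0, "claw": 0}
  ]
}}

```text
t: 49.85
ee_pos: [0.5457, -0.0502, 0.1845]
ee_rot: [-0.001, 1.0, -0.001, 0.003]
wrist_force: [1.0, 0.2, -0.0]
grip_width: 0.0608
finger_force: 0.0
```

{"fn": "arm_command", "kwargs": {
  "steps": [
    {"tx": 0.5, "ty": -0.9, "tz": 0, "wx": 0, "wy": 0, "wz": 0, "claw": 0},
    {"tx": 0.9, "ty": -0.8, "tz": 0, "wx": 0, "wy": 0, "wz": 0, "claw": 0},
    {"tx": 0.7, "ty": -0.1, "tz": 0, "wx": 0, "wy": 0, "wz": 0, "claw": 0},
    {"tx": 0, "ty": 0, "tz": 0, "wx": 0, "wy": 0, "wz": 0, "claw": 0},
    {"tx": 0, "ty": 0, "tz": 0, "wx": 0, "wy": 0, "wz": 0, "claw": 0},
    {"tx": 0, "ty": 0, "tz": 0, "wx": 0, "wy": 0, "wz": 0, "claw": 0},
    {"tx": 0, "ty": 0, "tz": 0, "wx": 0, "wy": 0, "wz": 0, "claw": 0},
    {"tx": 0, "ty": 0, "tz": 0, "wx": 0, "wy": 0, "wz": 0, "claw": 0}
  ]
}}

```text
t: 50.65
ee_pos: [0.5958, -0.0948, 0.1805]
ee_rot: [-0.0, 1.0, -0.0, -0.0]
wrist_force: [-0.4, -0.5, 0.2]
grip_width: 0.0003
finger_force: 0.0
```

```bash
python3 - <<'E'
from look import *
go(.597,-.094,.09,np.pi);print(bot.get_state()['grip_width'])
f=look('scene',('tall1','short1','lantern','switch_top'));save(f,'s4'); look('top',('tall1','short1','lantern','switch_top','plate','reel','hookbox'));look('wrist',('switch_top',))
E
```

```text
pos [ 0.5958 -0.0948  0.1805] xaxis yaw 3.142 units [ 0.05  0.03 -3.62] turn units -0.0
0.00030047884741455017
scene tall1 [(0.79, np.float64(0.653), np.float64(0.128), np.float64(0.081)), (0.73, np.float64(0.567), np.float64(0.347), np.float64(0.008)), (0.63, np.float64(0.653), np.float64(-0.039), np.float64(0.082))]
scene short1 [(0.76, np.float64(0.539), np.float64(0.046), np.float64(0.08)), (0.74, np.float64(0.541), np.float64(0.129), np.float64(0.08)), (0.59, np.float64(0.546), np.float64(-0.038), np.float64(0.083))]
scene lantern [(0.72, np.float64(0.571), np.float64(0.345), np.float64(0.007)), (0.59, np.float64(0.651), np.float64(0.048), np.float64(0.082))]
scene switch_top [(0.45, np.float64(0.595), np.float64(-0.093), np.float64(0.057))]
top tall1 [(0.9, np.float64(0.65), np.float64(0.045), np.float64(0.08)), (0.64, np.float64(0.654), np.float64(0.131), np.float64(0.082))]
top short1 [(0.84, np.float64(0.544), np.float64(0.132), np.float64(0.087)), (0.63, np.float64(0.544), np.float64(0.046), np.float64(0.076))]
top lantern [(0.57, np.float64(0.564), np.float64(0.346), np.float64(0.008))]
top switch_top []
top plate [(0.9, np.float64(0.552), np.float64(-0.372), np.float64(0.004))]
top reel [(0.69, np.float64(0.692), np.float64(0.273), np.float64(0.001))]
top hookbox [(0.59, np.float64(0.684), np.float64(-0.248), np.float64(0.003))]
wrist switch_top [(0.83, np.float64(0.593), np.float64(-0.089), np.float64(0.051)), (0.73, np.float64(0.548), np.float64(-0.371), np.float64(0.002)), (0.53, np.float64(0.659), np.float64(0.134), np.float64(0.086))]
```

View pics/s4.png

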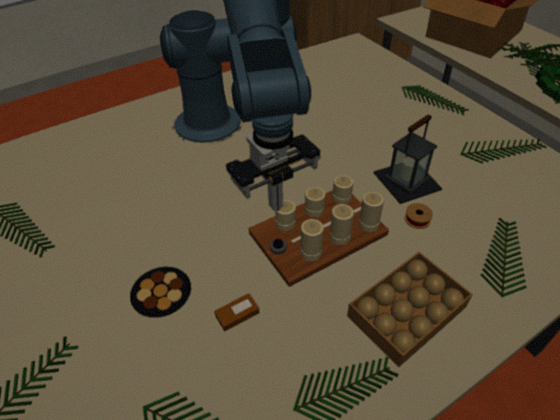

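The picture shows all six candles upright on the stand: shorts at px (285,215), (314,201) and (343,189), and talls at (312,238), (342,224) and (371,210). The closed gripper is above the button at (279,246). Pressing now.

{"fn": "arm_command", "kwargs": {
  "steps": [
    {"tx": 0.03, "ty": 0.05, "tz": -0.5, "wx": 0, "wy": 0, "wz": 0, "claw": 0},
    {"tx": 0, "ty": 0, "tz": -1, "wx": 0, "wy": 0, "wz": 0, "claw": 0},
    {"tx": 0, "ty": 0, "tz": -1, "wx": 0, "wy": 0, "wz": 0, "claw": 0},
    {"tx": 0, "ty": 0, "tz": -0.8, "wx": 0, "wy": 0, "wz": 0, "claw": 0},
    {"tx": 0, "ty": 0, "tz": -0.5, "wx": 0, "wy": 0, "wz": 0, "claw": 0},
    {"tx": 0, "ty": 0, "tz": -0.3, "wx": 0, "wy": 0, "wz": 0, "claw": 0},
    {"tx": 0, "ty": 0, "tz": 0, "wx": 0, "wy": 0, "wz": 0, "claw": 0}
  ]
}}

```text
t: 52.1
ee_pos: [0.5965, -0.0937, 0.0769]
ee_rot: [0.0, 1.0, 0.0, -0.001]
wrist_force: [-0.3, 1.1, 1.0]
grip_width: 0.0009
finger_force: 0.0
```

{"fn": "arm_command", "kwargs": {
  "steps": [
    {"tx": 0.05, "ty": 0, "tz": -0.15, "wx": 0, "wy": 0, "wz": 0, "claw": 0},
    {"tx": 0, "ty": 0, "tz": -0.15, "wx": 0, "wy": 0, "wz": 0, "claw": 0},
    {"tx": 0, "ty": 0, "tz": -0.1, "wx": 0, "wy": 0, "wz": 0, "claw": 0},
    {"tx": 0, "ty": 0, "tz": 0, "wx": 0, "wy": 0, "wz": 0, "claw": 0}
  ]
}}

```text
t: 52.5
ee_pos: [0.5992, -0.0942, 0.0688]
ee_rot: [0.0, 1.0, -0.0, 0.001]
wrist_force: [2.0, 0.3, 1.8]
grip_width: 0.0004
finger_force: 1.4
```

{"fn": "arm_command", "kwargs": {
  "steps": [
    {"tx": 0, "ty": 0, "tz": -0.1, "wx": 0, "wy": 0, "wz": 0, "claw": 0},
    {"tx": 0, "ty": 0, "tz": -0.05, "wx": 0, "wy": 0, "wz": 0, "claw": 0},
    {"tx": 0, "ty": 0, "tz": 0, "wx": 0, "wy": 0, "wz": 0, "claw": 0}
  ]
}}

```text
t: 52.8
ee_pos: [0.5992, -0.0942, 0.0653]
ee_rot: [0.0, 1.0, -0.0, 0.001]
wrist_force: [0.8, -0.8, 6.2]
grip_width: 0.0004
finger_force: 3.0
```

{"fn": "arm_command", "kwargs": {
  "steps": [
    {"tx": 0, "ty": 0, "tz": -0.08, "wx": 0, "wy": 0, "wz": 0, "claw": 0},
    {"tx": 0, "ty": 0, "tz": 0, "wx": 0, "wy": 0, "wz": 0, "claw": 0}
  ]
}}

```text
t: 53.0
ee_pos: [0.5993, -0.0942, 0.065]
ee_rot: [0.0, 1.0, -0.0, 0.001]
wrist_force: [-5.1, 0.9, 16.4]
grip_width: 0.0003
finger_force: 8.2
```

{"fn": "arm_command", "kwargs": {
  "steps": [
    {"tx": 0, "ty": 0, "tz": -0.05, "wx": 0, "wy": 0, "wz": 0, "claw": 0},
    {"tx": 0, "ty": 0, "tz": 0, "wx": 0, "wy": 0, "wz": 0, "claw": 0},
    {"tx": 0, "ty": 0, "tz": 0, "wx": 0, "wy": 0, "wz": 0, "claw": 0}
  ]
}}

```text
t: 53.3
ee_pos: [0.5994, -0.0942, 0.0649]
ee_rot: [-0.0, 1.0, -0.0, 0.001]
wrist_force: [-7.4, 2.5, 22.0]
grip_width: 0.0003
finger_force: 11.3
```

```bash
python3 - <<'E'
from look import *
f=bot.grab_frame('scene');g=bot.grab_frame('top')
im=np.hstack([cv2.resize(f['img'][160:300,220:400],None,fx=2.2,fy=2.2),cv2.resize(g['img'][130:230,210:340],None,fx=3,fy=3.08)[:308]])
cv2.imwrite('pics/p.png',im[...,::-1]); print(im.shape,bot.get_state()['wrist_force'])
E
```

```text
(308, 786, 3) [-7.04887274  1.73435735 22.63627949]
```

View pics/p.png

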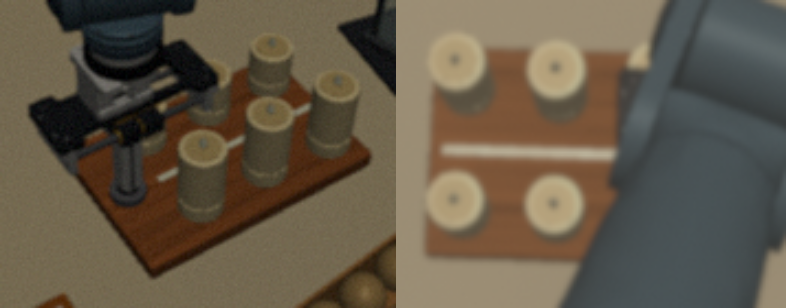

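The crops show the fingertips centred on the button in its collar at crop px (128,190), with the candles undisturbed. The force rises sharply at TCP z = 0.065 m after about 6 mm of travel, so the button is at the bottom of its travel. I'll back off and compare the strip's brightness with the earlier frame.

{"fn": "arm_command", "kwargs": {
  "steps": [
    {"tx": 0, "ty": 0, "tz": 0.3, "wx": 0, "wy": 0, "wz": 0, "claw": 0},
    {"tx": 0, "ty": 0, "tz": 0.7, "wx": 0, "wy": 0, "wz": 0, "claw": 0},
    {"tx": 0, "ty": 0, "tz": 1, "wx": 0, "wy": 0, "wz": 0, "claw": 0},
    {"tx": 0, "ty": 0, "tz": 1, "wx": 0, "wy": 0, "wz": 0, "claw": 0},
    {"tx": 0, "ty": 0, "tz": 1, "wx": 0, "wy": 0, "wz": 0, "claw": 0},
    {"tx": 0, "ty": 0, "tz": 1, "wx": 0, "wy": 0, "wz": 0, "claw": 0},
    {"tx": 0, "ty": -0.8, "tz": 0.5, "wx": 0, "wy": 0, "wz": 0, "claw": 0},
    {"tx": -0.8, "ty": -1, "tz": 0, "wx": 0, "wy": 0, "wz": 0, "claw": 0},
    {"tx": -1, "ty": -1, "tz": 0, "wx": 0, "wy": 0, "wz": 0, "claw": 0},
    {"tx": -1, "ty": -1, "tz": 0, "wx": 0, "wy": 0, "wz": 0, "claw": 0},
    {"tx": -1, "ty": -1, "tz": 0, "wx": 0, "wy": 0, "wz": 0, "claw": 0},
    {"tx": 0, "ty": 0, "tz": 0, "wx": 0, "wy": 0, "wz": 0, "claw": 0}
  ]
}}

```text
t: 54.6
ee_pos: [0.5007, -0.2155, 0.1975]
ee_rot: [0.002, 1.0, 0.0, -0.001]
wrist_force: [0.7, -0.3, 0.3]
grip_width: 0.0005
finger_force: 0.0
```

```bash
python3 - <<'E'
from look import *
f=look('scene',('tall1','short1','lantern','switch_top'));save(f,'s5')
g=look('top',('tall1','short1','lantern','switch_top','plate','reel','hookbox'));save(g,'t5')
for c,F,old in (('scene',f,'s4'),('top',g,'top0')):
    o=cv2.imread(f'pics/{old}.png')[...,::-1]
    for y in (-.03,.0,-.06):
        u,v=np.round(proj(F,[.597,y,.03])[0]).astype(int)
        print(c,y,F['img'][v-2:v+3,u-2:u+3].reshape(-1,3).max(0),o[v-2:v+3,u-2:u+3].reshape(-1,3).max(0))
im=np.hstack([cv2.resize(f['img'][160:300,220:400],None,fx=2.2,fy=2.2),cv2.resize(g['img'][130:230,210:340],None,fx=3,fy=3.08)[:308]])
cv2.imwrite('pics/p2.png',im[...,::-1]); print(bot.get_state()['t'])
E
```

```text
scene tall1 [(0.96, np.float64(0.655), np.float64(0.125), np.float64(0.076)), (0.95, np.float64(0.656), np.float64(-0.038), np.float64(0.083)), (0.85, np.float64(0.655), np.float64(0.048), np.float64(0.082))]
scene short1 [(0.95, np.float64(0.543), np.float64(0.129), np.float64(0.079)), (0.81, np.float64(0.542), np.float64(0.046), np.float64(0.084)), (0.73, np.float64(0.542), np.float64(-0.039), np.float64(0.082))]
scene lantern [(0.96, np.float64(0.568), np.float64(0.346), np.float64(0.003))]
scene switch_top [(0.6, np.float64(0.597), np.float64(-0.094), np.float64(0.05)), (0.42, np.float64(0.54), np.float64(0.129), np.float64(0.082))]
top tall1 [(0.89, np.float64(0.65), np.float64(0.045), np.float64(0.081)), (0.63, np.float64(0.655), np.float64(-0.037), np.float64(0.079)), (0.57, np.float64(0.652), np.float64(0.135), np.float64(0.081))]
top short1 [(0.9, np.float64(0.542), np.float64(0.045), np.float64(0.079)), (0.75, np.float64(0.543), np.float64(-0.037), np.float64(0.078)), (0.58, np.float64(0.545), np.float64(0.131), np.float64(0.08))]
top lantern [(0.83, np.float64(0.566), np.float64(0.346), np.float64(0.009))]
top switch_top [(0.51, np.float64(0.595), np.float64(-0.089), np.float64(0.05))]
top plate [(0.48, np.float64(0.552), np.float64(-0.372), np.float64(0.002))]
top reel [(0.86, np.float64(0.691), np.float64(0.271), np.float64(-0.002))]
top hookbox [(0.56, np.float64(0.685), np.float64(-0.249), np.float64(0.003))]
scene -0.03 [126 121 100] [130 128 105]
scene 0.0 [134 118  87] [134 122  86]
scene -0.06 [119 108  87] [127 118  95]
top -0.03 [187 176 151] [178 168 144]
top 0.0 [187 176 151] [178 168 144]
top -0.06 [171 154 130] [163 147 123]
55.25
```

View pics/p2.png

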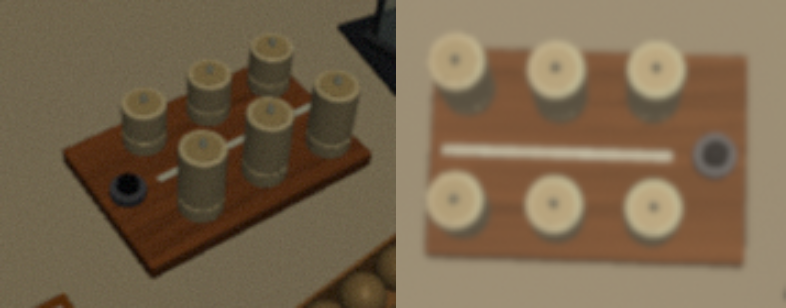

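The crops show all six candles upright, shorts in front of the strip and talls behind it, with the button free. The press felt like a spring of about 0.84 N/mm followed by a hard stop after roughly 6 mm, which matches a full press. The bystander positions and the lantern's are unchanged, so I'm handing in.

```bash
python3 -c "
from station import bot
print(bot.job_done())"
```

```text
the job is handed in; nothing more can be done
None
```

I handed the job in at about 55 s: the lantern is upright on the tile, all six candles stand on the stand (shorts in front, talls behind), and the bystanders were left alone. I pressed the button to its hard stop by feel (about 6 mm), but the camera never showed the strip light up, so switch-on is unconfirmed.

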